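# Clear and hold open the document box

### The arm

A 6-joint arm with a two-finger parallel gripper is mounted at the origin on the work surface. World frame = base frame: x ahead of the robot, y to its left, z up, the work surface at z = 0. Lengths are in m, angles in degrees, forces in N, time in s.
With the tool pointing down it reaches from about 0.3 to 0.825 m from the base axis. Payload 5.4 kg.
Tool frame: the origin (TCP) lies at the very end of the fingers, on their centre line; the grasp point (between the pads) lies 19 mm behind it (grasp_offset is the z of the grasp point in the tool frame, in m); z points along the fingers, y is the direction in which the jaws open and shut (so a half turn about z gives the same grasp; the last joint's range is limited). The gripper opens to 92 mm and grips with 3 to 60 N. Pads are 20 mm wide; open, the fingers measure 128 mm over their backs; the gripper's body (75 mm by 189 mm) begins 69 mm behind the grasp point.
Start: joints at [63.936, 9.076, 91.501, -0, 79.423, -12.038], TCP at [0.139, 0.558, 0.215] pointing down, gripper open.
Joint ranges: [-166.64, 166.64], [-54.1, 131.32], [10.49, 154.53], [-73.88, 253.88], [9.74, 151.15], [-171.62, 171.62]. Speed limits (degrees/s): [147.25, 147.25, 180, 180, 180, 180].

### API

Orientations are given as [roll, pitch, yaw] about the fixed x, y, z axes, in that order (R = Rz(yaw) Ry(pitch) Rx(roll)).
In Python, from workcell import state, read_camera, close_job, grasp_offset gives the robot as it stands.
- The arm moves only by the shell command python3 -m jog 'ROWS' [OPENING] [FORCE]. ROWS is JSON, one flat list of numbers, 4 for each row, row after row: the shift along the tool's x, y, z in cm, then the turn about the tool's z in rad. In form: [x, y, z, roll, x, y, z, roll, ...]. A call has 1 to 8 rows; each row shifts and turns the pose as measured when the row begins, along the tool's axes as they then stand; what a row does not reach is not made up. A row lasts 1/12 s, in which the tool goes at most 41.7 mm and 7.16 degrees, less where a joint would pass 70% of its speed; a pose out of reach is approached as far as the arm can. A call with a gripper value outside its range is refused whole. OPENING is the opening, from 0 (shut) to 1 (fully open), set as the call begins (- or left out, the last holds). The fingers move at their own pace and stop on an object; FORCE is the grip in N (left out, the last holds). Time passes only in rows, so rows that do not move let the fingers close. It gives the time, the measured TCP pose, the force and the opening at its end, in the units of the state.
- state(): the state, without advancing time (a new reading comes with each control period).
- read_camera(name): name is "side" or "top"; returns a dict with "img" (384x512x3 uint8, red, green, blue), "fx", "fy", "cx", "cy" (pixels), "eye" and "attitude" of the camera in the world. Camera axes: x right, y down, z forward; pixel columns grow to the right and rows downward; lengths in m; the calibration is good to about 2 mm. A picture is of the moment at which its call begins. There is no depth.
- close_job(): hands the job in, once; it reports no verdict.
The state is a dict: "time": time; "joint_pos": joint angles; "qd": joint speeds; "joint_efforts": joint torques, N m; "tcp_pos": TCP position; "tcp_rot": TCP orientation; "ft_force": force on the tool from outside, world axes, zero at the start; "ft_torque": the same for the moment, N m; "grip_width": finger opening in m.
Only numpy, scipy, OpenCV 4.12 (cv2) and the standard library are available. Lean on these libraries where they do the work, as an engineer would, in place of code of your own. Each camera call takes 0.05 s, during which the arm holds its last target.

### The job

Clear the stray stationery off the closed lid of the document box: both highlighters into the long blue pen tray, the eraser into the square red small-parts tray. Then lift the lid (it has a grip bar) until it lies in line with the orange set arm on the box's side, and finish while still holding the lid there with the gripper, so that the papers can be checked. Leave the set arm and the other things on the desk where they are.

Things in the scene. Friction and masses are not known exactly. Their poses are not given: they have to be found in the camera images.
- lid_bar (a point): Middle of the lid's round steel grip bar, 12 mm thick, 130 mm long along y (hinge direction), on two end posts, 34 mm clear above the lid, 25 mm behind its free edge. Turns with the lid: shut, x points from the free edge to the hinge (away from the robot), z up; its yaw is then the box's. In these axes it lies at (-225, 0, 48) mm from lid_hinge.
- lid_hinge (a point): Middle of the hinge line on the far rim of the black document box (250 x 320 x 100 mm, fixed, long side across), 100 mm above the desk; axes as lid_bar. The lid: grey plate, 250 mm from hinge to free edge, 320 wide, 8 thick, about 0.35 kg; underside at hinge height, so its upper face is 108 mm above the desk when shut.
- lid (a joint): Lid angle: 0 shut and level, grows as the free edge nearest the robot swings up and over the hinge, up to 1.5 rad. It falls shut by its weight when let go.
- set_arm (a joint): Angle of the orange set arm, measured as the lid's: 0 level, grows upwards; it starts between 0.6 and 1.05 rad and stays there by stiff friction. Lid and arm are in line when both angles are equal.
- set_arm_tip (a point): Free end of the orange set arm: a thin blade 85 mm long, 12 mm high, 6 mm thick, pivoted on the same hinge line as the lid, beside the lid's right-hand side (172 mm from the lid's middle towards -y of the box). x points from the tip to the hinge.
- yellow_pen_center (a point): Centre of the yellow flat-sided highlighter with a black cap, 120 x 18 x 14 mm, 25 g: x along its length towards the cap, z up. It starts lying on the lid.
- green_pen_center (a point): Centre of the green flat-sided highlighter with a black cap, same size and axes. It starts lying on the lid.
- eraser_center (a point): Centre of the white eraser in a blue sleeve, 50 x 24 x 16 mm, 30 g, x along its length, z up. It starts lying on the lid. Which of the three lies left, middle or right changes.
- pen_tray_floor (a point): Centre of the inner floor (5 mm above the desk) of the blue pen tray, open, fixed to the desk, outside 190 (along x) x 110 x 35 mm high, walls and floor 5 mm. It stands left or right of the box.
- eraser_tray_floor (a point): Centre of the inner floor (5 mm above the desk) of the square red small-parts tray, open, fixed to the desk, outside 110 x 110 x 35 mm high, walls and floor 5 mm. It stands on the other side.
- mug: White mug, 80 mm across, 90 mm high, origin under its centre. Leave alone.
- stapler: Red and black stapler, 140 x 36 x 50 mm, along x. Origin under its centre. Leave alone.
- sunglasses: Black sunglasses, 130 mm wide, 140 mm deep, 45 mm high. Origin under the bridge. Leave alone.
- pencil_cup: Dark metal pencil cup, 80 mm across, 100 mm high, origin under its centre. Leave alone.
- tape: Black tape dispenser, 130 x 50 x 82 mm. Origin under its centre. Leave alone.

How it is judged (in metres and radians):
On the way, in this order (a step that is already met when the one before it is completed fails the run):
1. both highlighters lie in the blue pen tray and the eraser in the red small-parts tray, let go, with the lid still shut (x of yellow_pen_center in the frame of pen_tray_floor between -0.09 and 0.09 m and y of yellow_pen_center in the frame of pen_tray_floor between -0.05 and 0.05 m and z of yellow_pen_center in the frame of pen_tray_floor between 0 and 0.03 m and linear speed of each of yellow_pen, green_pen, eraser below 0.03 m/s and contact force between each of yellow_pen, green_pen, eraser and the fingers below 0.05 N and x of green_pen_center in the frame of pen_tray_floor between -0.09 and 0.09 m and y of green_pen_center in the frame of pen_tray_floor between -0.05 and 0.05 m and z of green_pen_center in the frame of pen_tray_floor between 0 and 0.03 m and x of eraser_center in the frame of eraser_tray_floor between -0.05 and 0.05 m and y of eraser_center in the frame of eraser_tray_floor between -0.05 and 0.05 m and z of eraser_center in the frame of eraser_tray_floor between 0 and 0.03 m and value of joint lid below 0.1 rad), for 0.2 s.
2. the fingers hold the lid in line with the set arm (angle between the x axis of lid_bar and the x axis of set_arm_tip, either way round below 0.08 rad and value of joint lid above 0.4 rad and velocity of joint lid between -0.05 and 0.05 rad/s and contact force between lid and the fingers above 0.3 N), for 0.2 s.
At the end, for the whole second after the job is handed in: Highlighters inside the blue tray, eraser inside the red one (centres within the inner walls, under 30 mm above the inner floor), still and let go; lid still (under 0.05 rad/s), within 0.08 rad of the set arm's angle and carried by the fingers (over 0.3 N) (all of step 2 and x of yellow_pen_center in the frame of pen_tray_floor between -0.09 and 0.09 m and y of yellow_pen_center in the frame of pen_tray_floor between -0.05 and 0.05 m and z of yellow_pen_center in the frame of pen_tray_floor between 0 and 0.03 m and linear speed of each of yellow_pen, green_pen, eraser below 0.03 m/s and contact force between each of yellow_pen, green_pen, eraser and the fingers below 0.05 N and x of green_pen_center in the frame of pen_tray_floor between -0.09 and 0.09 m and y of green_pen_center in the frame of pen_tray_floor between -0.05 and 0.05 m and z of green_pen_center in the frame of pen_tray_floor between 0 and 0.03 m and x of eraser_center in the frame of eraser_tray_floor between -0.05 and 0.05 m and y of eraser_center in the frame of eraser_tray_floor between -0.05 and 0.05 m and z of eraser_center in the frame of eraser_tray_floor between 0 and 0.03 m); the arm keeps its last pose, push and grip.
It fails at once if the set arm is shifted (tip moved over 6 mm) (distance of set_arm_tip from where it was at the start of the episode above 0.006 m).
It fails at once if a bystander (mug, stapler, sunglasses, pencil cup or tape dispenser) is moved over 30 mm (distance of any of mug, stapler, sunglasses, pencil_cup, tape from where it was at the start of the episode above 0.03 m).
It also fails if it takes over 72 s, if anything falls off the work surface, if the arm or the gripper's body presses on something with over 40 N, if the wrist force passes 120 N, or if a joint passes its speed limit or range.

## Working session

There is one attempt and no reset: what is moved stays moved. The work goes in short steps, Python scripts to look and compute and a shell command to move; the robot and the scene stay as the last step left them, time stands still between calls to the robot, and variables do not carry over. Pictures are saved under pics/ and viewed, and the job is handed in when it is done.

```bash
ls; mkdir -p pics
python3 - <<'E'
from workcell import state, read_camera, grasp_offset
import cv2
print(state(), grasp_offset)
for n in("side","top"):
    c=read_camera(n); print({k:v for k,v in c.items() if k!="img"})
    cv2.imwrite(f"pics/{n}0.png",cv2.resize(c["img"][...,::-1],(800,600),interpolation=cv2.INTER_CUBIC))
    cv2.imwrite(f"pics/{n}0_raw.png",c["img"][...,::-1])
E
```

```text
pics
{'time': 0.0, 'joint_pos': array([ 6.39359221e+01,  9.11339397e+00,  9.15700021e+01,  6.28259554e-04,
        7.94249037e+01, -1.20381343e+01]), 'qd': array([ 0.03486278, -0.0046515 ,  0.08291476,  0.01947191, -0.05031669,
        0.09413713]), 'joint_efforts': array([-2.47630860e-04, -3.85565865e+01, -3.22108340e+01,  7.01550208e-02,
        3.77452292e-02, -1.42220460e-04]), 'tcp_pos': array([0.13909784, 0.55728005, 0.21363063]), 'tcp_rot': array([-1.79894211e+02, -2.31910815e-02,  1.65973919e+02]), 'ft_force': array([ 0.78948278, -0.77761188,  0.04233901]), 'ft_torque': array([0.03402042, 0.00750184, 0.0219883 ]), 'grip_width': 0.09243304010768205} -0.0187
{'fx': 482.8062951597103, 'fy': 482.8062951597103, 'cx': 250.55463445892917, 'cy': 194.23190580037416, 'eye': array([0.54120688, 0.80741579, 1.24335549]), 'attitude': array([-141.15481088,   -1.09508603, -174.14628515])}
{'fx': 498.82467244749745, 'fy': 498.82467244749745, 'cx': 257.2244162589018, 'cy': 192.3751001433485, 'eye': array([ 0.37779488, -0.10162895,  1.55832912]), 'attitude': array([-1.71220516e+02,  9.57375681e-03, -9.02240617e+01])}
```

View pics/side0.png

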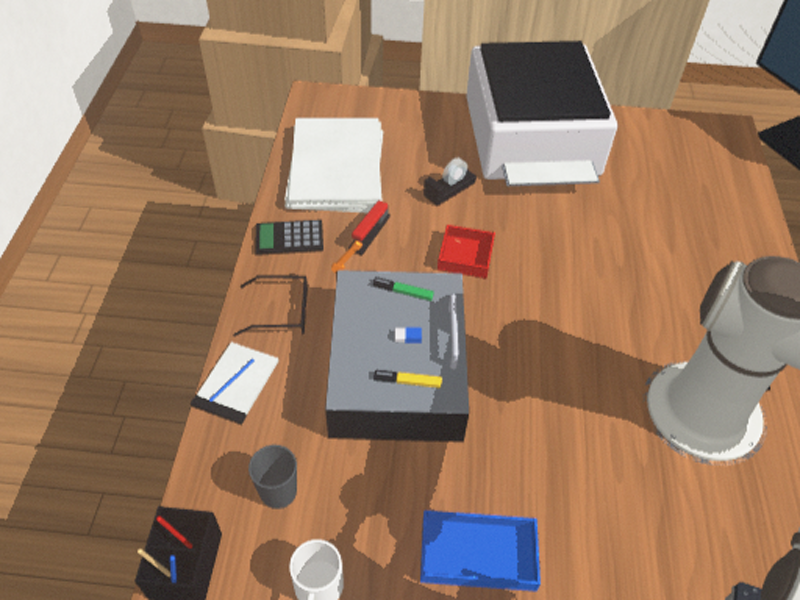

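View pics/top0.png

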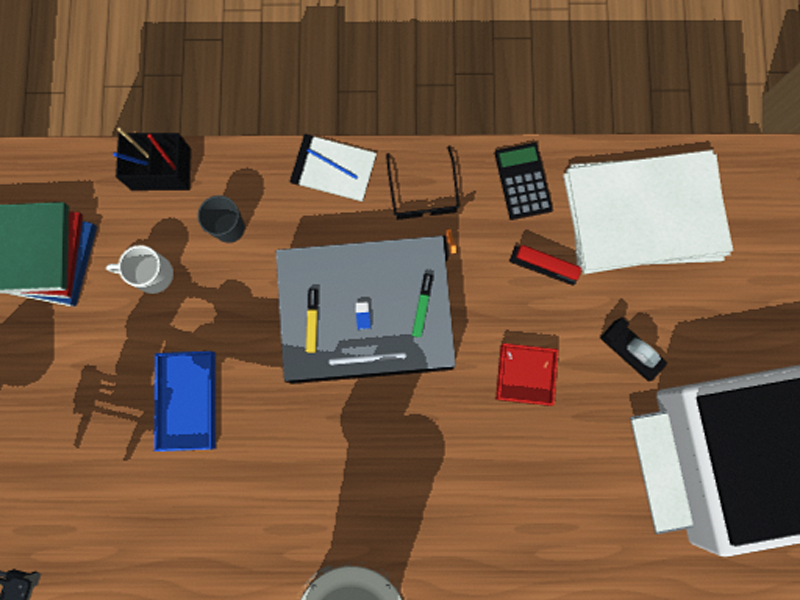

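Overview: blue tray is left (top view ~(185,400)), red tray right (527,373); on the lid: yellow left (313,318), eraser middle (362,313), green right (423,303), bar at (368,358); set arm orange at (450,240). I'll enlarge these next.

```bash
cat > h.py <<'E'
import numpy as np, cv2
from scipy.spatial.transform import Rotation as Ro
from workcell import read_camera, state
def cal(n):
    c=read_camera(n); return c
def ray(c,u,v):
    R=Ro.from_euler('xyz',c["attitude"],degrees=True).as_matrix()
    d=R@np.array([(u-c["cx"])/c["fx"],(v-c["cy"])/c["fy"],1]); return c["eye"],d
def onz(c,u,v,z):
    e,d=ray(c,u,v); return e+d*(z-e[2])/d[2]
def proj(c,p):
    R=Ro.from_euler('xyz',c["attitude"],degrees=True).as_matrix()
    q=R.T@(np.asarray(p)-c["eye"]); return np.array([c["cx"]+c["fx"]*q[0]/q[2],c["cy"]+c["fy"]*q[1]/q[2]])
def crop(img,x0,y0,w,h,s,name):
    o=cv2.resize(img[y0:y0+h,x0:x0+w,::-1],None,fx=s,fy=s,interpolation=cv2.INTER_NEAREST).copy()
    for x in range((x0+9)//10*10,x0+w,10):
        cv2.putText(o,str(x),((x-x0)*s,8),0,.32,(0,255,255),1); cv2.line(o,((x-x0)*s,0),((x-x0)*s,h*s if x%50==0 else 4),(0,255,255),1)
    for y in range((y0+9)//10*10,y0+h,10):
        cv2.putText(o,str(y),(0,(y-y0)*s+4),0,.32,(0,255,255),1); cv2.line(o,(0,(y-y0)*s),(w*s if y%50==0 else 4,(y-y0)*s),(0,255,255),1)
    cv2.imwrite(name,o)
E
python3 - <<'E'
import cv2
from h import *
t=cv2.imread("pics/top0_raw.png")[...,::-1]; s=cv2.imread("pics/side0_raw.png")[...,::-1]
crop(t,172,142,128,104,6,"pics/t1.png")
crop(s,200,130,110,160,5,"pics/s1.png") if 0 else crop(s,202,135,120,100,6,"pics/s1.png")
crop(t,90,215,60,80,6,"pics/t2.png"); crop(t,310,210,55,55,8,"pics/t3.png")
E
```

```text
(no output)
```

View pics/t1.png

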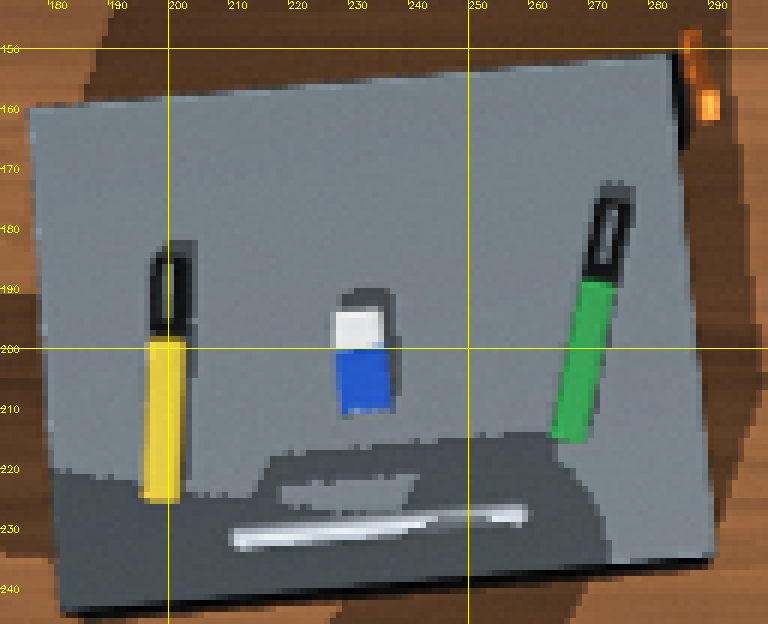

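View pics/s1.png

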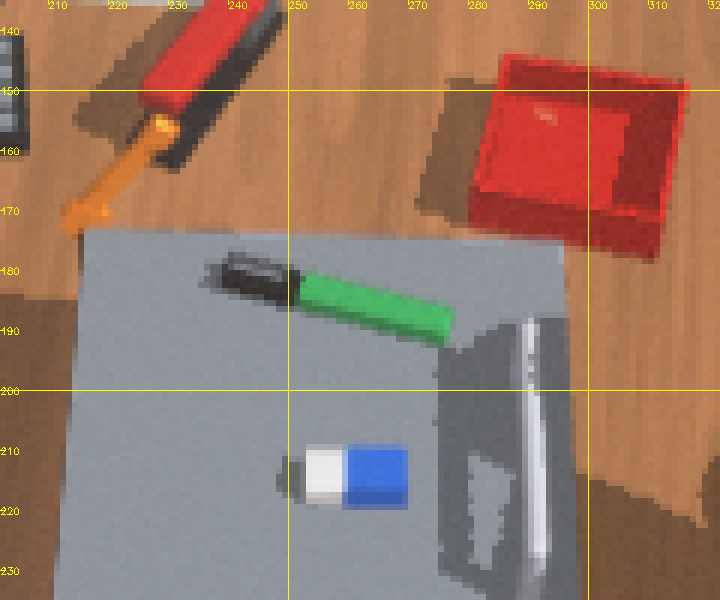

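View pics/t2.png

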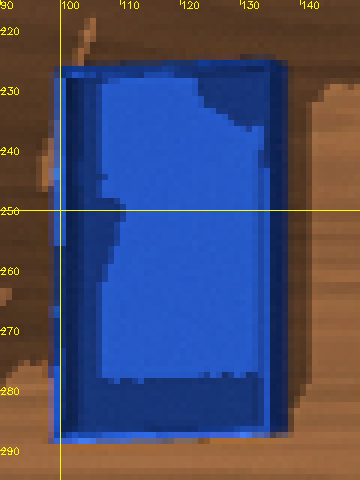

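View pics/t3.png

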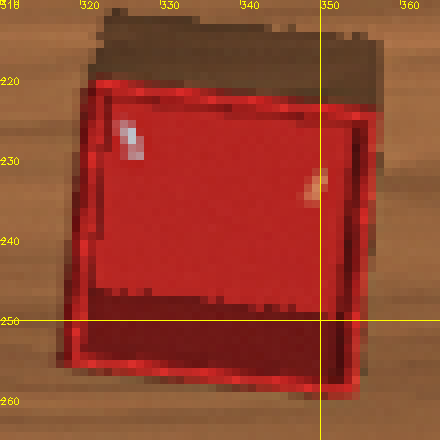

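```bash
cat > m.py <<'E'
from h import *
np.set_printoptions(precision=4,suppress=True)
t=cal("top"); s=cal("side")
L=np.array([onz(t,u,v,.108) for u,v in [(176.8,159.7),(283.8,151),(291.2,234.5),(182,243.5)]])
print("lid",L); 
bl,br,fr,fl=L
print("edges",[np.linalg.norm(L[i]-L[(i+1)%4]) for i in range(4)])
yx=bl-fl+br-fr; yy=fl-fr+bl-br
print("yaw", np.degrees(np.arctan2(yx[1],yx[0])),np.degrees(np.arctan2(-yy[0],yy[1])), "cen",L.mean(0))
def pen(n,f,c,z):
    a=onz(t,*f,z);b=onz(t,*c,z); print(n,(a+b)/2,np.linalg.norm(a-b),"yaw",np.degrees(np.arctan2(*(b-a)[1::-1])))
pen("yel",(198.7,225.3),(200,184),.122); pen("gre",(266.3,215.2),(273,175),.122)
pen("era",(233,210.6),(231.8,194),.124); pen("bar",(211,231.7),(260,227.4),.15)
def tray(n,P):
    Q=np.array([onz(t,u,v,.035) for u,v in P]); print(n,Q.mean(0),[np.linalg.norm(Q[i]-Q[(i+1)%4]) for i in range(4)], "yaw",np.degrees(np.arctan2(*(Q[0]-Q[3])[1::-1])))
tray("blue",[(99,225),(138,225),(138.3,287.8),(98.5,288.8)])
tray("red",[(321,219.7),(357,223.5),(354.5,260),(317.5,255.8)])
yaw=np.arctan2(*yx[1::-1]); ex=np.array([np.cos(yaw),np.sin(yaw),0]); ey=np.array([-ex[1],ex[0],0])
C=L.mean(0); H=C+.125*ex; H[2]=.1
P=H-.172*ey
print("hinge",H,"pivot",P,"px",proj(t,P),proj(s,P))
for a in np.arange(.5,1.15,.1):
    T=P+.085*(-np.cos(a)*ex+np.sin(a)*np.array([0,0,1])); print(round(a,2),proj(t,T),proj(s,T))
B=H-.225*ex; B[2]=.148; print("bar pred",B,proj(t,B),proj(s,B))
E
python3 m.py
```

```text
lid [[ 0.701   0.1364  0.108 ]
 [ 0.7262 -0.1819  0.108 ]
 [ 0.4776 -0.2004  0.108 ]
 [ 0.4528  0.1162  0.108 ]]
edges [np.float64(0.31932930245833413), np.float64(0.24930948603353564), np.float64(0.31760006424019643), np.float64(0.24899031492556303)]
yaw 4.453429505073947 4.506012574932485 cen [ 0.5894 -0.0325  0.108 ]
yel [0.5646 0.0659 0.122 ] 0.120854896322156 yaw -0.9985433170833563
gre [ 0.5918 -0.1385  0.122 ] 0.11998872359464952 yaw -9.797182734333553
era [ 0.5705 -0.0301  0.124 ] 0.048724610097629774 yaw 4.307617588054068
bar [ 0.4893 -0.0405  0.15  ] 0.13884245202964873 yaw -85.20507788334058
blue [0.4186 0.319  0.035 ] [np.float64(0.11931764976632811), np.float64(0.18898146976581667), np.float64(0.11935860136358707), np.float64(0.19193035763493121)] yaw 2.1004551894967327
red [ 0.4664 -0.3462  0.035 ] [np.float64(0.11056369741371183), np.float64(0.11125240536295695), np.float64(0.11245814562750074), np.float64(0.11050599168328296)] yaw -6.848687910758099
hinge [ 0.714  -0.0228  0.1   ] pivot [ 0.7274 -0.1942  0.1   ] px [287.7544 151.2338] [217.3667 170.553 ]
0.5 [290.9469 173.0108] [241.0039 162.5399]
0.6 [290.973  171.0206] [239.5729 160.9019]
0.7 [290.9656 168.8065] [237.9032 159.351 ]
0.8 [290.9245 166.3911] [236.0102 157.9051]
0.9 [290.8499 163.7996] [233.9126 156.581 ]
1.0 [290.7421 161.0602] [231.6317 155.3944]
1.1 [290.6023 158.2038] [229.1914 154.3595]
bar pred [ 0.4897 -0.0402  0.148 ] [235.4418 229.46  ] [291.3697 206.7892]
```

Run:
```python
import cv2
from h import *
t=cv2.imread("pics/top0_raw.png")[...,::-1]; s=cv2.imread("pics/side0_raw.png")[...,::-1]
a=cv2.resize(s[140:190,195:250,::-1],None,fx=12,fy=12,interpolation=cv2.INTER_NEAREST)
cv2.imwrite("pics/s3.png",a)
crop(t,275,140,25,25,20,"pics/t4.png"); crop(s,195,140,50,40,14,"pics/s3.png"); crop(s,205,205,100,60,7,"pics/s4.png")
```

```text
(no output)
```

View pics/s3.png

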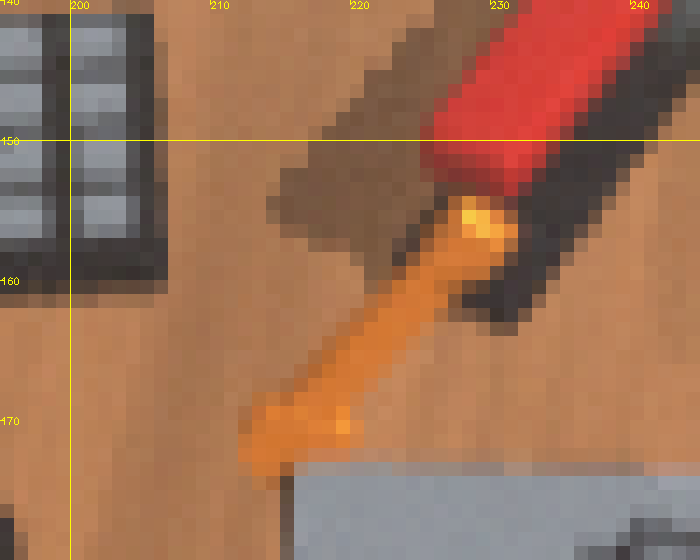

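View pics/t4.png

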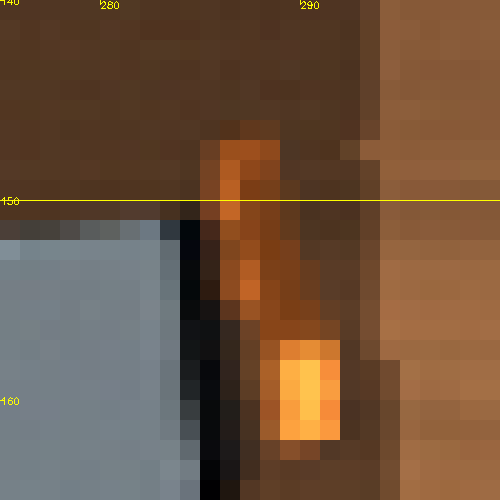

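View pics/s4.png

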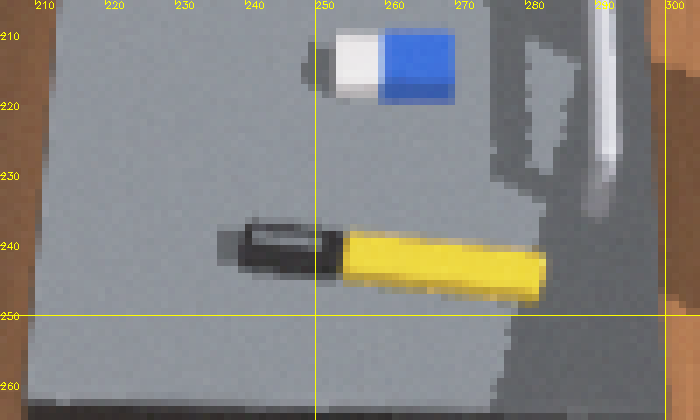

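Set-arm tip end face sits at (290.2,159.6) in top and (229.5,156) in side, which means an angle of about 1.0–1.05 rad (to be refined when the lid is next to it). The blue tray's right outer wall is visible to the camera, so the rim centre is y≈0.324. Yellow goes first.

```bash
cat > go.py <<'E'
import sys
from h import *
# go.py x y z yaw : remaining shift in tool axes (cm) and roll (rad)
x,y,z,yaw=map(float,sys.argv[1:5]); s=state()
R=Ro.from_euler('xyz',s["tcp_rot"],degrees=True).as_matrix()
d=R.T@(np.array([x,y,z])-s["tcp_pos"])*100
Rt=Ro.from_euler('xyz',[180,0,yaw],degrees=True).as_matrix(); 
rv=Ro.from_matrix(R.T@Rt).as_rotvec()
dt=Rt.T@(np.array([x,y,z])-s["tcp_pos"])*100
print("t",round(s["time"],2),"tcp",s["tcp_pos"].round(4),s["tcp_rot"].round(1),"w",round(s["grip_width"],4),"f",s["ft_force"].round(1))
n=np.linalg.norm(d); print("delta cm",d.round(2),"at final yaw",dt.round(2),"norm",n.round(2),"rows",(n/4.1).round(1),"rot",rv.round(3))
E
python3 go.py .565 .066 .20 179
python3 -m jog '[0,0,0,-0.115, 0,0,0,-0.11]' 0.5 15; python3 go.py .565 .066 .20 179
```

```text
t 0.2 tcp [0.1392 0.5575 0.214 ] [-179.9   -0.   166. ] w 0.0923 f [-0.7 -0.7 -0.7]
delta cm [-53.22 -37.37   1.43] at final yaw [-43.43 -48.4    1.4 ] norm 65.04 rows 15.9 rot [-0.001 -0.    -0.227]
time: 0.37
tcp_pos: [0.1391, 0.5572, 0.2134]
tcp_rot: [-179.9, -0.1, 179.2]
ft_force: [0.3, 0.2, 0.3]
grip_width: 0.0805
t 0.37 tcp [0.1391 0.5572 0.2134] [-1.799e+02 -1.000e-01  1.792e+02] w 0.0805 f [0.3 0.2 0.3]
delta cm [-43.27 -48.52   1.4 ] at final yaw [-43.44 -48.36   1.34] norm 65.03 rows 15.9 rot [-0.002 -0.001  0.004]
```

```bash
python3 -m jog '[-2.7,-3.03,0,0,-2.7,-3.03,0,0,-2.7,-3.03,0,0,-2.7,-3.03,0,0,-2.7,-3.03,0,0,-2.7,-3.03,0,0,-2.7,-3.03,0,0,-2.7,-3.03,0,0]'; python3 go.py .565 .066 .20 179
```

```text
time: 1.03
tcp_pos: [0.354, 0.3096, 0.2111]
tcp_rot: [-179.9, -0.2, -179.6]
ft_force: [0.5, 0.6, 0.9]
grip_width: 0.046
t 1.03 tcp [0.354  0.3096 0.2111] [-179.9   -0.2 -179.6] w 0.046 f [0.5 0.6 0.9]
delta cm [-20.93 -24.5    1.07] at final yaw [-21.52 -23.98   1.11] norm 32.24 rows 7.9 rot [-0.001 -0.003  0.025]
```

```bash
python3 -m jog '[-2.65,-3.05,0.13,0.025,-2.65,-3.03,0.13,0,-2.65,-3.03,0.13,0,-2.65,-3.03,0.13,0,-2.65,-3.03,0.13,0,-2.65,-3.03,0.13,0,-2.65,-3.03,0.13,0,-2.65,-3.03,0.13,0]'; python3 go.py .565 .066 .113 179
```

```text
time: 1.7
tcp_pos: [0.5663, 0.0525, 0.2003]
tcp_rot: [180.0, -0.1, 178.8]
ft_force: [-0.0, 1.1, 0.4]
grip_width: 0.0457
t 1.7 tcp [0.5663 0.0525 0.2003] [ 1.800e+02 -1.000e-01  1.788e+02] w 0.0457 f [-0.   1.1  0.4]
delta cm [0.15 1.34 8.73] at final yaw [0.16 1.34 8.73] norm 8.84 rows 2.2 rot [ 0.    -0.001 -0.004]
```

```bash
python3 -m jog '[0.15,1.35,1,0,0,0,3,0,0,0,3,0,0,0,1.2,0,0,0,0.5,0]'; python3 go.py .565 .066 .111 179
python3 - <<'E'
from h import *
c=cal("side"); crop(c["img"],180,150,130,100,6,"pics/a1.png")
E
```

```text
time: 2.12
tcp_pos: [0.5723, 0.0571, 0.1113]
tcp_rot: [-179.9, 0.4, 178.0]
ft_force: [0.2, 0.4, 0.0]
grip_width: 0.0453
t 2.12 tcp [0.5723 0.0571 0.1113] [-179.9    0.4  178. ] w 0.0453 f [0.2 0.4 0. ]
delta cm [0.76 0.87 0.02] at final yaw [0.75 0.88 0.03] norm 1.15 rows 0.3 rot [-0.002  0.007 -0.017]
```

View pics/a1.png

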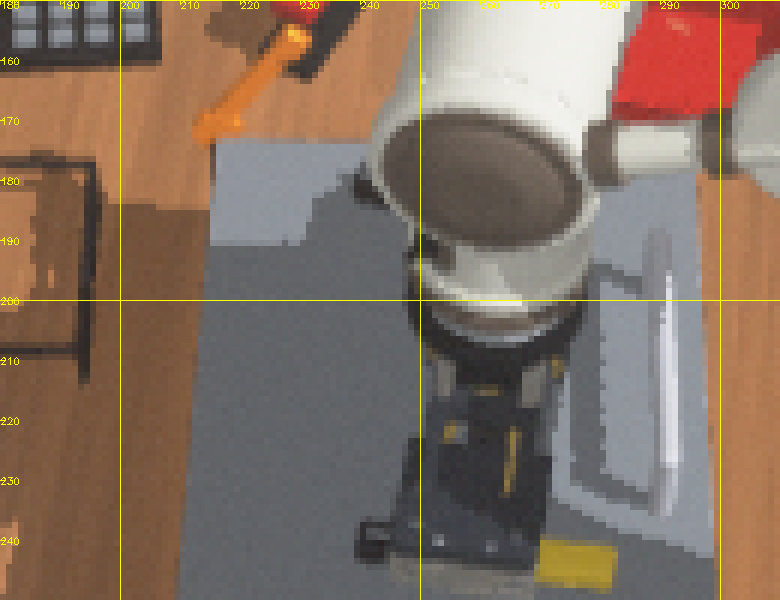

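The gripper straddles the yellow pen (side view, pen at ~(280,244), cap at (241,240)). It is 9 mm off in y, so I centre it, then close.

```bash
python3 -m jog '[0.75,0.87,0,-0.017,0,0,0,0]'; python3 go.py .565 .066 .111 179; python3 -m jog '[0,0,0,0,0,0,0,0,0,0,0,0,0,0,0,0]' 0 15;python3 go.py .565 .066 .111 179
```

```text
time: 2.33
tcp_pos: [0.5634, 0.0672, 0.1106]
tcp_rot: [-179.9, 0.2, 179.1]
ft_force: [-0.7, 0.2, -1.2]
grip_width: 0.0458
t 2.33 tcp [0.5634 0.0672 0.1106] [-179.9    0.2  179.1] w 0.0458 f [-0.7  0.2 -1.2]
delta cm [-0.16 -0.12 -0.04] at final yaw [-0.16 -0.12 -0.04] norm 0.21 rows 0.1 rot [-0.002  0.004  0.001]
time: 2.67
tcp_pos: [0.5654, 0.0686, 0.115]
tcp_rot: [-179.9, 0.6, 179.2]
ft_force: [-0.7, -0.4, -0.8]
grip_width: 0.0214
t 2.67 tcp [0.5654 0.0686 0.115 ] [-179.9    0.6  179.2] w 0.0214 f [-0.7 -0.4 -0.8]
delta cm [ 0.04 -0.26  0.4 ] at final yaw [ 0.03 -0.26  0.4 ] norm 0.48 rows 0.1 rot [-0.002  0.011  0.004]
```

```bash
python3 -m jog '[0,0,0.1,0,0,0,0.1,0]' 0 15;python3 -m jog '[0,0,-1,0,0,0,-3,0,0,0,-3,0,0,0,-2,0]';python3 go.py .418 .349 .2 181
python3 - <<'E'
from h import *
c=cal("side"); crop(c["img"],180,150,130,100,6,"pics/a2.png")
E
```

```text
time: 2.83
tcp_pos: [0.5659, 0.0686, 0.1151]
tcp_rot: [-179.8, 0.7, 179.2]
ft_force: [-5.8, -0.1, 7.6]
grip_width: 0.0178
time: 3.17
tcp_pos: [0.561, 0.0687, 0.2035]
tcp_rot: [-179.9, 0.0, 179.2]
ft_force: [1.2, 0.0, 0.0]
grip_width: 0.0176
t 3.17 tcp [0.561  0.0687 0.2035] [-179.9    0.   179.2] w 0.0176 f [1.2 0.  0. ]
delta cm [14.7  27.82  0.3 ] at final yaw [13.81 28.28  0.35] norm 31.47 rows 7.7 rot [-0.002  0.    -0.032]
```

View pics/a2.png

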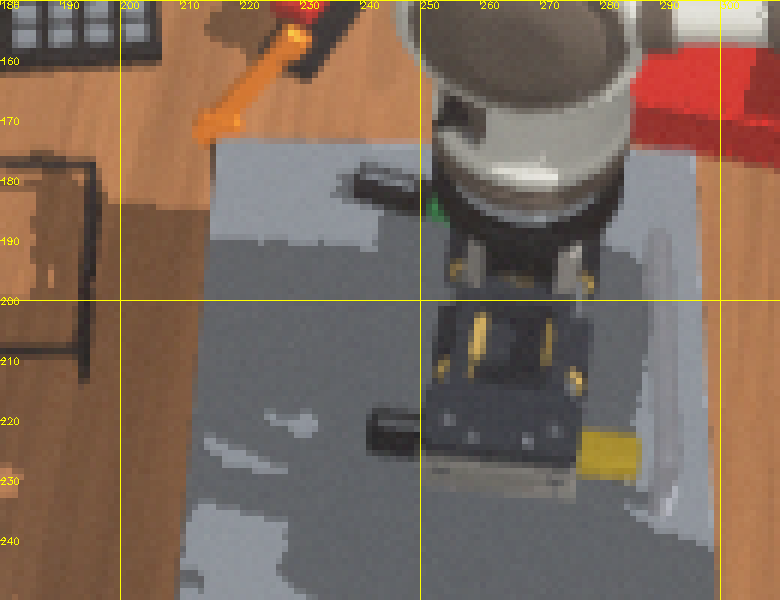

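Yellow is held (cap (245,221), body (280,227), clear of lid). Moving to the blue tray.

```bash
python3 -m jog '[2.0,3.6,0,-0.03,1.9,3.6,0,0,1.9,3.6,0,0,1.9,3.6,0,0,1.9,3.6,0,0,1.9,3.6,0,0,1.9,3.5,0,0]';python3 go.py .418 .339 .022 181
```

```text
time: 3.8
tcp_pos: [0.4309, 0.3198, 0.211]
tcp_rot: [-179.8, 1.4, -179.9]
ft_force: [0.9, 0.5, -0.6]
grip_width: 0.0177
t 3.8 tcp [0.4309 0.3198 0.211 ] [-179.8    1.4 -179.9] w 0.0177 f [ 0.9  0.5 -0.6]
delta cm [ 1.76  1.98 18.86] at final yaw [ 1.26  1.94 18.9 ] norm 19.04 rows 4.6 rot [-0.004  0.025 -0.016]
```

```bash
python3 -m jog '[1.2,1.95,2,-0.015,0,0,3,0,0,0,3,0,0,0,3,0,0,0,2,0]';python3 go.py .418 .339 .014 181
```

```text
time: 4.22
tcp_pos: [0.422, 0.3518, 0.0844]
tcp_rot: [179.6, 2.4, -178.3]
ft_force: [0.0, 0.4, -0.8]
grip_width: 0.0177
t 4.22 tcp [0.422  0.3518 0.0844] [ 179.6    2.4 -178.3] w 0.0177 f [ 0.   0.4 -0.8]
delta cm [ 0.72 -1.32  7.01] at final yaw [ 0.42 -1.27  7.04] norm 7.17 rows 1.7 rot [0.008 0.041 0.012]
```

```bash
python3 -m jog '[0.3,-1.3,0,0.01,0.2,-0.1,1,0,0,0,1,0]';python3 go.py .418 .339 .014 181
```

```text
time: 4.47
tcp_pos: [0.4155, 0.3368, 0.0585]
tcp_rot: [179.7, 2.0, -178.9]
ft_force: [-0.2, 0.2, -0.4]
grip_width: 0.0176
t 4.47 tcp [0.4155 0.3368 0.0585] [ 179.7    2.  -178.9] w 0.0176 f [-0.2  0.2 -0.4]
delta cm [-0.1   0.19  4.46] at final yaw [-0.26  0.22  4.45] norm 4.46 rows 1.1 rot [0.006 0.036 0.002]
```

```bash
python3 -m jog '[-0.1,0.2,1.5,0,0,0,1.2,0,0,0,0.8,0,0,0,0.3,0]';python3 go.py .418 .339 .014 181
python3 - <<'E'
from h import *
c=cal("side"); crop(c["img"],240,284,130,100,6,"pics/a3.png")
c=cal("top"); crop(c["img"],80,200,110,100,6,"pics/a4.png")
E
```

```text
time: 4.8
tcp_pos: [0.4189, 0.3401, 0.0174]
tcp_rot: [179.6, 2.2, -178.9]
ft_force: [-0.3, 0.4, -0.7]
grip_width: 0.0178
t 4.8 tcp [0.4189 0.3401 0.0174] [ 179.6    2.2 -178.9] w 0.0178 f [-0.3  0.4 -0.7]
delta cm [ 0.11 -0.11  0.34] at final yaw [ 0.1  -0.11  0.34] norm 0.37 rows 0.1 rot [0.007 0.038 0.001]
```

View pics/a3.png

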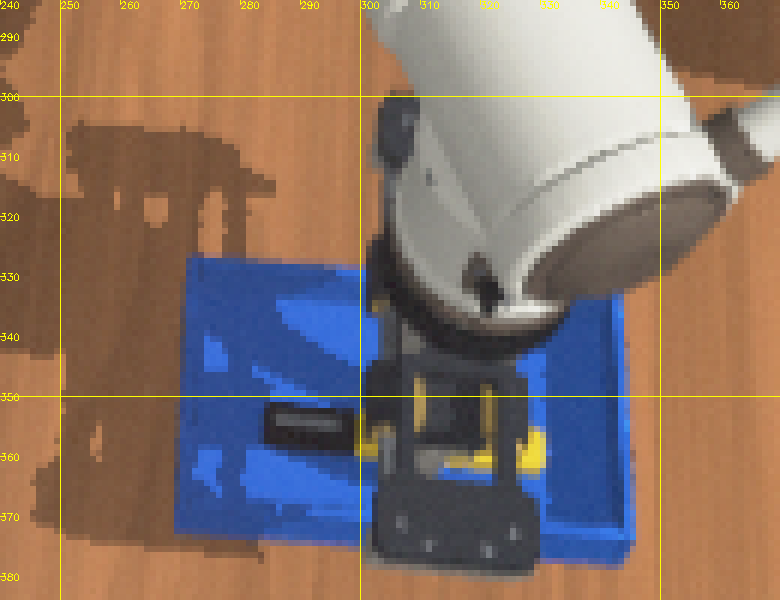

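View pics/a4.png

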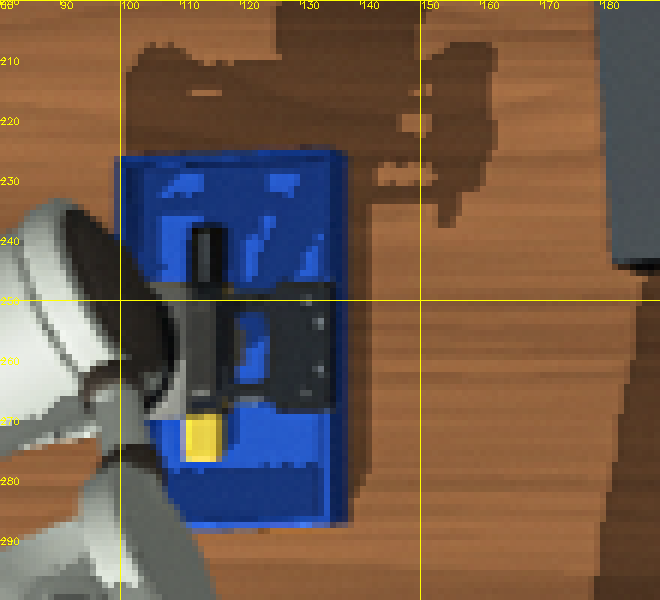

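The pen is inside the tray, left of its middle (top: cap (114,243), tail (114,273)). Release gently with a small opening.

```bash
python3 -m jog '[0,0,0.15,0,0,0,0,0,0,0,0,0]' 0.3;  python3 -m jog '[0,0,-1,0,0,0,-3,0,0,0,-3,0,0,0,-4,0,0,0,-4,0,0,0,-3,0]'; python3 go.py .592 -.1385 .2 170.2
```

```text
time: 5.15
tcp_pos: [0.4208, 0.3412, 0.0185]
tcp_rot: [179.5, 2.4, -178.9]
ft_force: [-0.3, -0.0, -0.4]
grip_width: 0.0274
time: 5.65
tcp_pos: [0.4087, 0.3371, 0.2031]
tcp_rot: [179.8, 1.8, -178.9]
ft_force: [1.1, 0.5, -0.3]
grip_width: 0.0277
t 5.65 tcp [0.4087 0.3371 0.2031] [ 179.8    1.8 -178.9] w 0.0277 f [ 1.1  0.5 -0.3]
delta cm [-17.43 -47.89   0.65] at final yaw [-26.16 -43.74   0.31] norm 50.97 rows 12.4 rot [0.007 0.03  0.19 ]
```

```bash
python3 -m jog '[0,0,0,0.095,0,0,0,0.095,-2,-3.3,0,0,-2,-3.3,0,0,-2,-3.3,0,0,-2,-3.3,0,0,-2,-3.3,0,0,-2,-3.3,0,0]' 0.5;python3 go.py .592 -.1385 .2 170.2
```

```text
time: 6.32
tcp_pos: [0.4987, 0.1238, 0.2295]
tcp_rot: [178.1, 3.6, 170.4]
ft_force: [0.5, -0.5, -0.7]
grip_width: 0.046
t 6.32 tcp [0.4987 0.1238 0.2295] [178.1   3.6 170.4] w 0.046 f [ 0.5 -0.5 -0.7]
delta cm [-13.35 -24.42   2.99] at final yaw [-13.65 -24.26   2.95] norm 27.99 rows 6.8 rot [0.033 0.062 0.005]
```

```bash
python3 -m jog '[-1.5,-2.4,0.3,0,-1.5,-2.4,0.3,0,-1.5,-2.4,0.3,0,-1.5,-2.4,0.3,0,-1.5,-2.4,0.3,0,-1.5,-2.4,0.3,0,-1.5,-2.4,0.3,0,-1.5,-2.4,0.3,0]';python3 go.py .592 -.1385 .2 170.2
```

```text
time: 6.98
tcp_pos: [0.5915, -0.0996, 0.2206]
tcp_rot: [178.2, 4.6, 170.2]
ft_force: [-0.2, 0.3, 0.8]
grip_width: 0.0463
t 6.98 tcp [ 0.5915 -0.0996  0.2206] [178.2   4.6 170.2] w 0.0463 f [-0.2  0.3  0.8]
delta cm [-0.54 -3.89  1.99] at final yaw [-0.71 -3.83  2.06] norm 4.4 rows 1.1 rot [0.032 0.08  0.001]
```

```bash
python3 -m jog '[-0.3,-2.0,0,0,-0.2,-1.2,0,0,0,-0.3,0,0,0,0,0,0]';python3 go.py .592 -.1385 .111 170.2;python3 -m jog '[0,0,0,0,0,0,0,0]';python3 go.py .592 -.1385 .111 170.2
```

```text
time: 7.32
tcp_pos: [0.5916, -0.1419, 0.2236]
tcp_rot: [178.3, 4.9, 169.9]
ft_force: [-0.0, -0.2, 0.6]
grip_width: 0.0461
t 7.32 tcp [ 0.5916 -0.1419  0.2236] [178.3   4.9 169.9] w 0.0461 f [-0.  -0.2  0.6]
delta cm [9.800e-01 1.000e-02 1.122e+01] at final yaw [ 0.02  0.34 11.26] norm 11.27 rows 2.7 rot [ 0.029  0.085 -0.004]
time: 7.48
tcp_pos: [0.5915, -0.1402, 0.2247]
tcp_rot: [178.3, 4.9, 169.9]
ft_force: [-0.2, 0.0, 0.0]
grip_width: 0.0458
t 7.48 tcp [ 0.5915 -0.1402  0.2247] [178.3   4.9 169.9] w 0.0458 f [-0.2  0.   0. ]
delta cm [ 0.96 -0.16 11.33] at final yaw [-0.02  0.18 11.37] norm 11.37 rows 2.8 rot [ 0.03   0.086 -0.003]
```

```bash
python3 -m jog '[0.15,0,2,0,0.25,0,3,0,0.25,0,3,0,0.2,0,2,0,0.1,0,0.8,0]';python3 go.py .592 -.1385 .111 170.2
```

```text
time: 7.9
tcp_pos: [0.5959, -0.1319, 0.1195]
tcp_rot: [178.4, 5.6, 170.4]
ft_force: [-0.9, 0.3, -0.6]
grip_width: 0.0458
t 7.9 tcp [ 0.5959 -0.1319  0.1195] [178.4   5.6 170.4] w 0.0458 f [-0.9  0.3 -0.6]
delta cm [ 0.36 -0.74  0.8 ] at final yaw [ 0.28 -0.72  0.85] norm 1.15 rows 0.3 rot [0.028 0.098 0.005]
```

```bash
python3 -m jog '[0.3,-0.7,0.3,0,0.1,-0.1,0.4,0,0,0,0.1,0]';python3 go.py .592 -.1385 .111 170.2
python3 - <<'E'
from h import *
c=cal("top"); crop(c["img"],220,150,100,90,7,"pics/a5.png")
E
```

```text
time: 8.15
tcp_pos: [0.5906, -0.1369, 0.1101]
tcp_rot: [178.3, 5.5, 170.6]
ft_force: [-1.7, -0.8, 1.1]
grip_width: 0.0459
t 8.15 tcp [ 0.5906 -0.1369  0.1101] [178.3   5.5 170.6] w 0.0459 f [-1.7 -0.8  1.1]
delta cm [-0.17 -0.13 -0.08] at final yaw [-0.16 -0.14 -0.09] norm 0.23 rows 0.1 rot [0.029 0.096 0.008]
```

View pics/a5.png

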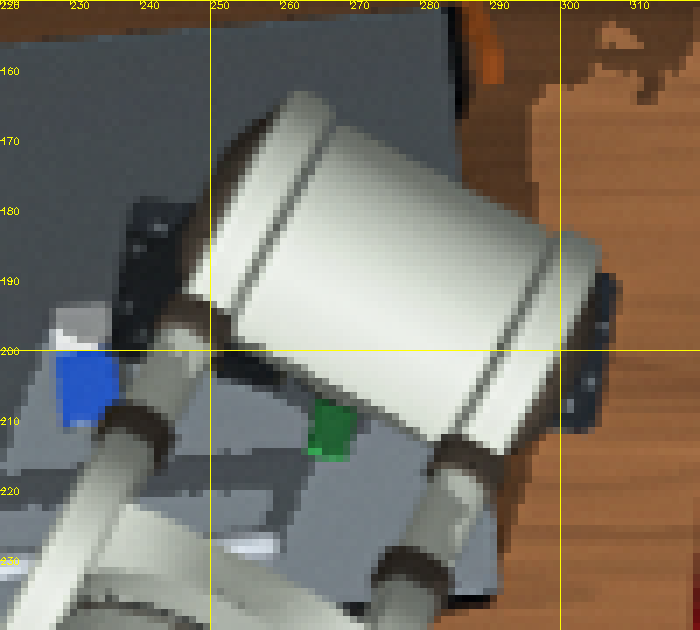

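Green is undisturbed, tail at (267,212), with the gripper over it. Closing.

```bash
python3 -m jog '[0,-0.1,0,0,0,0,0,0,0,0,0,0,0,0,0,0,0,0,0.1,0,0,0,0,0]' 0 15;python3 -m jog '[0,0,-1,0,0,0,-2,0,0,0,-3,0,0,0,-3,0,0,0,-1.5,0,0,0,-0.5,0]';python3 go.py .418 .310 .2 181
python3 - <<'E'
from h import *
c=cal("side"); crop(c["img"],200,130,130,100,6,"pics/a6.png")
E
```

```text
time: 8.7
tcp_pos: [0.5937, -0.1397, 0.1151]
tcp_rot: [178.5, 6.0, 170.6]
ft_force: [-0.1, 0.4, 0.4]
grip_width: 0.0178
time: 9.2
tcp_pos: [0.5793, -0.1397, 0.228]
tcp_rot: [178.4, 5.6, 170.5]
ft_force: [0.5, -0.2, -0.1]
grip_width: 0.018
t 9.2 tcp [ 0.5793 -0.1397  0.228 ] [178.4   5.6 170.5] w 0.018 f [ 0.5 -0.2 -0.1]
delta cm [23.46 41.68  1.68] at final yaw [15.34 45.25  2.8 ] norm 47.86 rows 11.7 rot [ 0.019  0.101 -0.181]
```

View pics/a6.png

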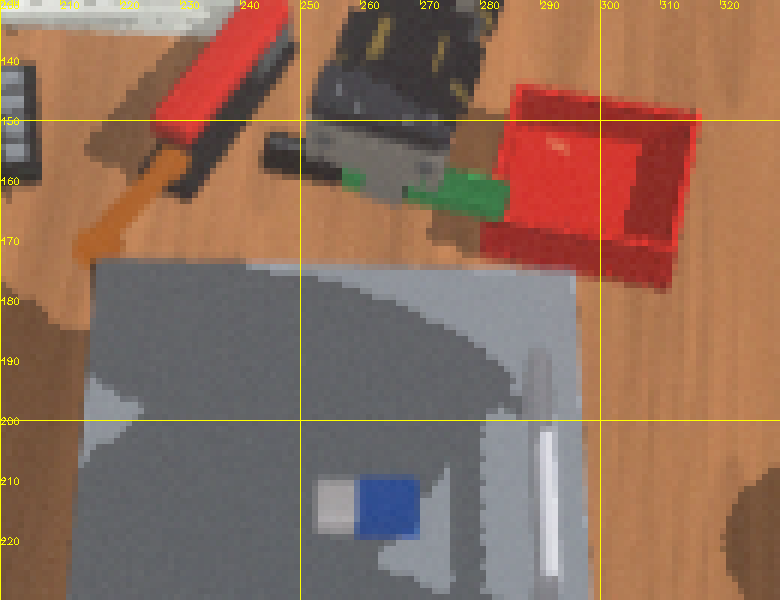

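Green is held (cap (246,156), tail (284,164)). On to the blue tray.

```bash
python3 -m jog '[0.3,0.5,0,-0.09,0.5,1,0,-0.09,1.2,3,0.2,0,1.3,3.4,0.2,0,1.3,3.6,0.2,0,1.3,3.6,0.2,0,1.3,3.6,0.2,0,1.3,3.6,0.2,0]';python3 go.py .418 .310 .2 181
```

```text
time: 9.92
tcp_pos: [0.4895, 0.0835, 0.2025]
tcp_rot: [179.5, 5.6, -179.3]
ft_force: [0.7, 0.1, -1.1]
grip_width: 0.0178
t 9.92 tcp [0.4895 0.0835 0.2025] [ 179.5    5.6 -179.3] w 0.0178 f [ 0.7  0.1 -1.1]
delta cm [ 6.86 22.74 -0.24] at final yaw [ 6.76 22.77  0.25] norm 23.76 rows 5.8 rot [ 0.008  0.098 -0.004]
```

```bash
python3 -m jog '[1.1,3.6,-0.3,0,1.1,3.6,-0.2,0,1.1,3.6,0,0,1.1,3.6,0,0,1,3.2,0,0,0.7,2.2,0,0,0.3,0.8,0,0]';python3 go.py .418 .310 .03 181
```

```text
time: 10.5
tcp_pos: [0.4095, 0.3015, 0.1937]
tcp_rot: [179.6, 4.9, -179.0]
ft_force: [0.6, -0.2, -0.4]
grip_width: 0.0176
t 10.5 tcp [0.4095 0.3015 0.1937] [ 179.6    4.9 -179. ] w 0.0176 f [ 0.6 -0.2 -0.4]
delta cm [ 0.53  0.72 16.39] at final yaw [-0.87  0.84 16.37] norm 16.41 rows 4.0 rot [ 0.008  0.085 -0.   ]
```

```bash
python3 -m jog '[0.1,0.7,2,0,0.1,0,3,0,0.1,0,3,0,0.1,0,2.5,0,0,0,1,0,0,0,0.2,0]';python3 go.py .418 .310 .028 181
python3 - <<'E'
from h import *
c=cal("top"); crop(c["img"],80,200,110,100,6,"pics/a7.png")
E
```

```text
time: 11.0
tcp_pos: [0.4142, 0.3102, 0.0704]
tcp_rot: [179.7, 4.8, -178.7]
ft_force: [-0.3, -0.2, -0.5]
grip_width: 0.0175
t 11.0 tcp [0.4142 0.3102 0.0704] [ 179.7    4.8 -178.7] w 0.0175 f [-0.3 -0.2 -0.5]
delta cm [-0.02 -0.05  4.26] at final yaw [-0.38 -0.02  4.24] norm 4.26 rows 1.0 rot [0.006 0.084 0.005]
```

View pics/a7.png

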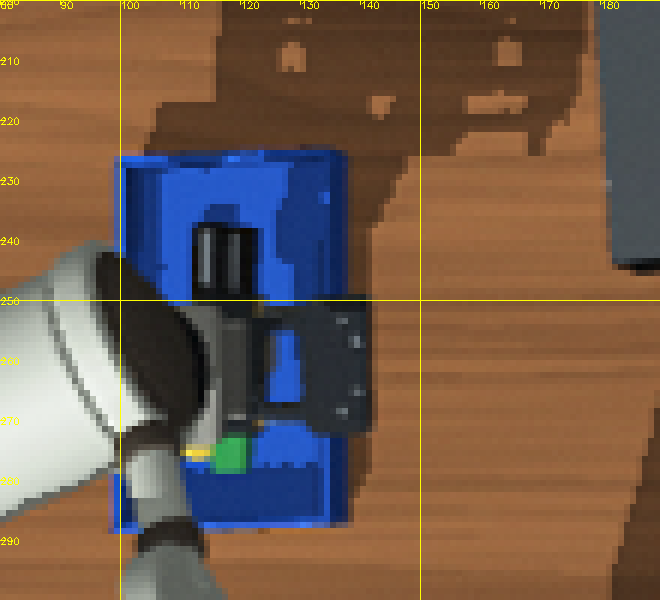

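Both pens appear side by side (yellow 114, green 119 px, and green moves right as it lowers). Lower to just above the yellow pen's height and release.

```bash
python3 -m jog '[0,0,1.4,0,0,0,1.3,0,0,0,0.7,0,0,0,0.3,0]';python3 go.py .418 .310 .028 181
```

```text
time: 11.38
tcp_pos: [0.4222, 0.311, 0.0383]
tcp_rot: [179.5, 5.3, -178.8]
ft_force: [-0.7, 0.4, -0.4]
grip_width: 0.0173
t 11.38 tcp [0.4222 0.311  0.0383] [ 179.5    5.3 -178.8] w 0.0173 f [-0.7  0.4 -0.4]
delta cm [ 0.52 -0.1   0.98] at final yaw [ 0.43 -0.09  1.03] norm 1.12 rows 0.3 rot [0.009 0.092 0.004]
```

```bash
python3 -m jog '[0.4,-0.1,0.6,0,0,0,0.35,0,0,0,0.1,0]';python3 go.py .418 .310 .028 181;python3 -m jog '[0,0,0,0,0,0,0,0,0,0,0,0]' 0.3;  python3 -m jog '[0,0,-1,0,0,0,-3,0,0,0,-3,0,0,0,-4,0,0,0,-4,0,0,0,-3,0]'; python3 go.py .5705 -.030 .2 184.3
python3 - <<'E'
from h import *
c=cal("top"); crop(c["img"],80,200,110,100,6,"pics/a8.png")
E
```

```text
time: 11.63
tcp_pos: [0.4211, 0.3105, 0.0292]
tcp_rot: [179.4, 5.5, -178.8]
ft_force: [-0.5, -0.3, 0.1]
grip_width: 0.0175
t 11.63 tcp [0.4211 0.3105 0.0292] [ 179.4    5.5 -178.8] w 0.0175 f [-0.5 -0.3  0.1]
delta cm [ 0.32 -0.04  0.09] at final yaw [ 0.31 -0.04  0.12] norm 0.33 rows 0.1 rot [0.011 0.096 0.003]
time: 11.88
tcp_pos: [0.4218, 0.3109, 0.0304]
tcp_rot: [179.3, 5.6, -178.8]
ft_force: [0.1, 0.6, -0.5]
grip_width: 0.0274
time: 12.38
tcp_pos: [0.3984, 0.306, 0.2126]
tcp_rot: [179.7, 4.8, -178.8]
ft_force: [0.9, -0.1, 0.6]
grip_width: 0.0279
t 12.38 tcp [0.3984 0.306  0.2126] [ 179.7    4.8 -178.8] w 0.0279 f [ 0.9 -0.1  0.6]
delta cm [-16.35 -33.96   2.45] at final yaw [-14.64 -34.8    1.26] norm 37.77 rows 9.2 rot [ 0.003  0.084 -0.054]
```

View pics/a8.png

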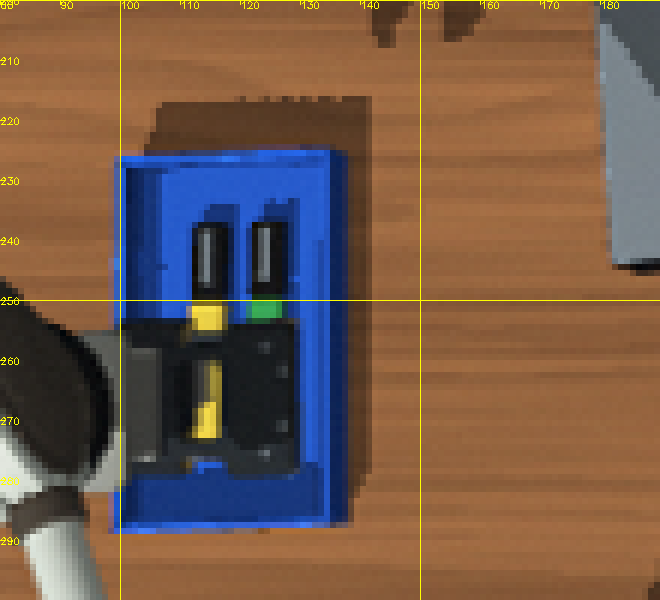

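Both highlighters lie flat side by side in the blue tray (caps at (114,243) and (124,243)). Eraser next.

```bash
python3 -m jog '[-0.7,-1.5,0.1,-0.054,-1.4,-2.8,0.2,0,-1.6,-3.3,0.2,0,-1.6,-3.3,0.2,0,-1.6,-3.3,0.2,0,-1.6,-3.3,0.2,0,-1.6,-3.3,0.2,0,-1.6,-3.3,0.2,0]' 0.5;python3 go.py .5705 -.030 .2 184.3
```

```text
time: 13.1
tcp_pos: [0.5434, 0.0754, 0.2298]
tcp_rot: [179.4, 6.8, -174.8]
ft_force: [0.9, -0.1, 0.3]
grip_width: 0.0461
t 13.1 tcp [0.5434 0.0754 0.2298] [ 179.4    6.8 -174.8] w 0.0461 f [ 0.9 -0.1  0.3]
delta cm [ -1.37 -10.78   3.04] at final yaw [ -1.91 -10.71   2.98] norm 11.28 rows 2.8 rot [0.012 0.118 0.017]
```

```bash
python3 -m jog '[-0.1,-2.2,0.3,0.017,-0.2,-3,0.4,0,-0.2,-2.5,0.4,0,-0.1,-1.3,0.4,0,0,-0.5,0.2,0]';python3 go.py .5705 -.030 .113 184.3
```

```text
time: 13.52
tcp_pos: [0.5627, -0.0297, 0.2164]
tcp_rot: [179.4, 7.2, -176.1]
ft_force: [-0.2, 1.1, 0.6]
grip_width: 0.0457
t 13.52 tcp [ 0.5627 -0.0297  0.2164] [ 179.4    7.2 -176.1] w 0.0457 f [-0.2  1.1  0.6]
delta cm [ 0.52 -0.18 10.36] at final yaw [-0.78 -0.09 10.34] norm 10.37 rows 2.5 rot [ 0.009  0.125 -0.007]
```

```bash
python3 -m jog '[0,0,1.5,0,0.1,0,2.5,0,0,0,2.5,0,0.1,0,2,0,0,0,1,0,0,0,0.3,0]';python3 go.py .5705 -.030 .113 184.3
```

```text
time: 14.02
tcp_pos: [0.5758, -0.0282, 0.1213]
tcp_rot: [179.6, 7.7, -176.2]
ft_force: [-0.2, -1.0, -0.1]
grip_width: 0.0456
t 14.02 tcp [ 0.5758 -0.0282  0.1213] [ 179.6    7.7 -176.2] w 0.0456 f [-0.2 -1.  -0.1]
delta cm [ 0.64 -0.15  0.75] at final yaw [ 0.54 -0.14  0.83] norm 1.0 rows 0.2 rot [ 0.007  0.134 -0.008]
```

```bash
python3 -m jog '[0.5,-0.15,0.4,0,0.1,0,0.5,0,0,0,0.1,0]';python3 go.py .5705 -.030 .113 184.3; python3 -m jog '[0,0,0,0,0,0,0,0,0,0,0,0,0,0,0,0,0,0,0,0]' 0 15; python3 -m jog '[0,0,-1,0,0,0,-2,0,0,0,-3,0,0,0,-3,0,0,0,-1.5,0,0,0,-0.5,0]';python3 go.py .466 -.346 .2 173.2
python3 - <<'E'
from h import *
c=cal("side"); crop(c["img"],200,130,130,100,6,"pics/a9.png")
E
```

```text
time: 14.27
tcp_pos: [0.5715, -0.0292, 0.1116]
tcp_rot: [179.6, 7.8, -176.1]
ft_force: [-0.6, 0.9, -0.7]
grip_width: 0.0462
t 14.27 tcp [ 0.5715 -0.0292  0.1116] [ 179.6    7.8 -176.1] w 0.0462 f [-0.6  0.9 -0.7]
delta cm [ 0.09 -0.07 -0.15] at final yaw [ 0.11 -0.07 -0.14] norm 0.19 rows 0.0 rot [ 0.006  0.136 -0.006]
time: 14.68
tcp_pos: [0.5735, -0.0297, 0.1151]
tcp_rot: [179.7, 8.1, -176.1]
ft_force: [0.2, -0.4, -0.1]
grip_width: 0.0239
time: 15.18
tcp_pos: [0.5554, -0.031, 0.2294]
tcp_rot: [179.6, 7.8, -176.1]
ft_force: [1.1, 0.3, -0.3]
grip_width: 0.0238
t 15.18 tcp [ 0.5554 -0.031   0.2294] [ 179.6    7.8 -176.1] w 0.0238 f [ 1.1  0.3 -0.3]
delta cm [ 11.36 -30.82   1.2 ] at final yaw [  5.15 -32.34   2.94] norm 32.87 rows 8.0 rot [0.019 0.135 0.187]
```

View pics/a9.png

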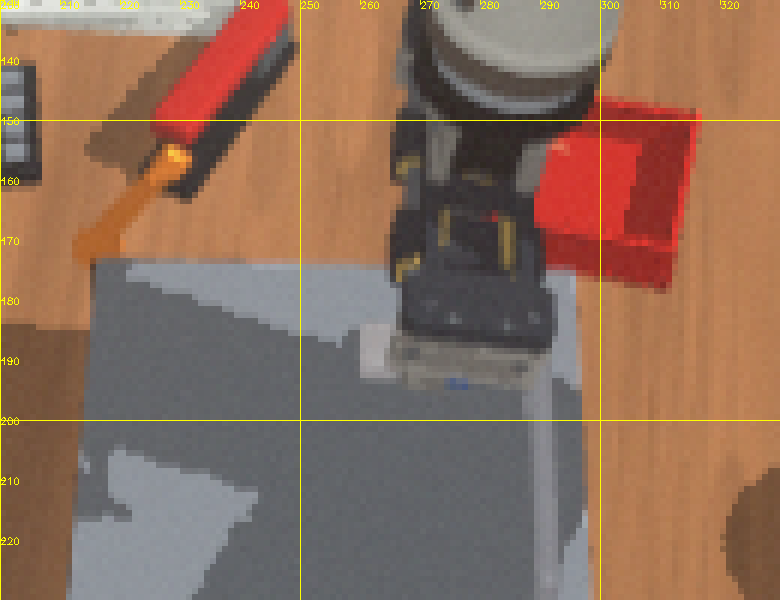

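The eraser is held (white end at (262,188)). On to the red tray.

```bash
python3 -m jog '[0.3,-1,0,0.095,0.3,-2,0,0.092,0.3,-3.2,0,0,0.4,-3.5,0,0,0.4,-3.5,0,0,0.4,-3.5,0,0,0.4,-3.5,0,0,0.4,-3.5,0,0]';python3 go.py .466 -.346 .15 173.2
```

```text
time: 15.9
tcp_pos: [0.5001, -0.2644, 0.213]
tcp_rot: [177.8, 7.5, 173.2]
ft_force: [-0.9, -0.1, -0.6]
grip_width: 0.0241
t 15.9 tcp [ 0.5001 -0.2644  0.213 ] [177.8   7.5 173.2] w 0.0241 f [-0.9 -0.1 -0.6]
delta cm [ 3.21 -8.73  5.6 ] at final yaw [ 2.41 -8.51  6.3 ] norm 10.86 rows 2.6 rot [0.039 0.13  0.002]
```

```bash
python3 -m jog '[0.4,-2.2,0.4,0,0.6,-2.2,0.8,0,0.6,-1.7,1.2,0,0.4,-1,1.5,0,0.2,-0.4,1,0,0,0,0.5,0]';python3 go.py .466 -.346 .018 173.2
```

```text
time: 16.4
tcp_pos: [0.4708, -0.3447, 0.1457]
tcp_rot: [177.6, 7.2, 172.6]
ft_force: [1.2, 0.2, -0.5]
grip_width: 0.0239
t 16.4 tcp [ 0.4708 -0.3447  0.1457] [177.6   7.2 172.6] w 0.0239 f [ 1.2  0.2 -0.5]
delta cm [ 2.05 -0.71 12.59] at final yaw [ 0.46 -0.18 12.77] norm 12.78 rows 3.1 rot [ 0.04   0.126 -0.008]
```

```bash
python3 -m jog '[0.2,-0.1,1.5,0,0.4,-0.1,2.5,0,0.4,-0.1,2.5,0,0.3,-0.1,2,0,0.2,0,1,0,0,0,0.3,0]';python3 go.py .466 -.346 .018 173.2
```

```text
time: 16.9
tcp_pos: [0.47, -0.3395, 0.0411]
tcp_rot: [177.5, 7.1, 172.8]
ft_force: [-0.1, -0.5, -0.3]
grip_width: 0.0238
t 16.9 tcp [ 0.47   -0.3395  0.0411] [177.5   7.1 172.8] w 0.0238 f [-0.1 -0.5 -0.3]
delta cm [ 0.6  -0.8   2.22] at final yaw [ 0.32 -0.7   2.31] norm 2.44 rows 0.6 rot [ 0.043  0.125 -0.005]
```

```bash
python3 -m jog '[0.3,-0.6,0.8,0,0.2,-0.2,0.8,0,0,0,0.5,0,0,0,0.1,0]';python3 go.py .466 -.346 .018 173.2; python3 -m jog '[0,0,0,0,0,0,0,0,0,0,0,0,0,0,0,0]' 0.4; python3 -m jog '[0,0,-1,0,0,0,-2.5,0,0,0,-4,0,0,0,-4,0,0,0,-4,0,0,0,-3,0,0,0,-1,0]';python3 go.py .4895 -.0405 .22 94.5
python3 - <<'E'
from h import *
c=cal("side"); crop(c["img"],255,120,80,80,7,"pics/b1.png")
E
```

```text
time: 17.23
tcp_pos: [0.4684, -0.3468, 0.0184]
tcp_rot: [177.6, 7.3, 172.9]
ft_force: [-0.3, 0.3, -0.3]
grip_width: 0.0237
t 17.23 tcp [ 0.4684 -0.3468  0.0184] [177.6   7.3 172.9] w 0.0237 f [-0.3  0.3 -0.3]
delta cm [0.25 0.05 0.01] at final yaw [0.25 0.05 0.04] norm 0.26 rows 0.1 rot [ 0.042  0.127 -0.003]
time: 17.57
tcp_pos: [0.4697, -0.3485, 0.0205]
tcp_rot: [177.7, 7.4, 172.9]
ft_force: [0.0, 0.4, -0.3]
grip_width: 0.037
time: 18.15
tcp_pos: [0.4407, -0.3508, 0.2236]
tcp_rot: [177.6, 7.2, 172.9]
ft_force: [-0.1, -0.4, 0.7]
grip_width: 0.0365
t 18.15 tcp [ 0.4407 -0.3508  0.2236] [177.6   7.2 172.9] w 0.0365 f [-0.1 -0.4  0.7]
delta cm [-0.96 31.35  1.82] at final yaw [30.55  7.3   0.36] norm 31.42 rows 7.7 rot [0.122 0.076 1.369]
```

View pics/b1.png

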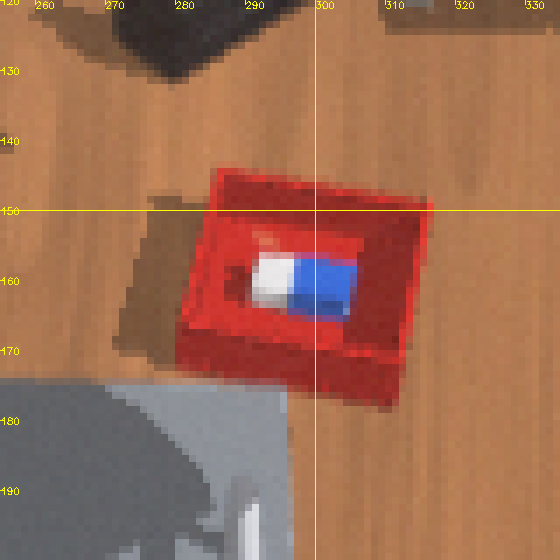

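The eraser lies in the red tray (centre (298,161) side view). Now turn the wrist for the bar and move over.

```bash
python3 -m jog '[0,0,0,0.115,0,0,0,0.12,0,0,0,0.12,0,0,0,0.12,0,0,0,0.12,0,0,0,0.12,0,0,0,0.12,0,0,0,0.12]' 0.5;python3 -m jog '[0,0,0,0.12,0,0,0,0.12,0,0,0,0.12,0,0,0,0.03]';python3 go.py .4895 -.0405 .22 94.5
```

```text
time: 18.87
tcp_pos: [0.4389, -0.3473, 0.2142]
tcp_rot: [172.7, 1.4, 116.2]
ft_force: [-0.4, -0.1, -0.6]
grip_width: 0.046
time: 19.2
tcp_pos: [0.4368, -0.3434, 0.2053]
tcp_rot: [173.2, -2.3, 92.9]
ft_force: [-1.0, 0.1, 0.4]
grip_width: 0.0461
t 19.2 tcp [ 0.4368 -0.3434  0.2053] [173.2  -2.3  92.9] w 0.0461 f [-1.   0.1  0.4]
delta cm [30.02  6.79  0.53] at final yaw [29.78  7.63 -1.47] norm 30.78 rows 7.5 rot [ 0.119 -0.038 -0.03 ]
```

```bash
python3 -m jog '[1.5,0.3,0,-0.03,3,0.6,-0.1,0,3.6,0.8,-0.1,0,3.6,0.8,-0.1,0,3.6,0.8,0,0,3.6,0.8,0,0,3.6,0.8,0,0,2.5,0.5,0,0]';python3 go.py .4895 -.0405 .18 94.5
```

```text
time: 19.87
tcp_pos: [0.4633, -0.0738, 0.2125]
tcp_rot: [173.8, -2.9, 95.3]
ft_force: [0.6, -0.7, -0.2]
grip_width: 0.0458
t 19.87 tcp [ 0.4633 -0.0738  0.2125] [173.8  -2.9  95.3] w 0.0458 f [ 0.6 -0.7 -0.2]
delta cm [2.91 2.53 3.69] at final yaw [3.12 2.88 3.25] norm 5.34 rows 1.3 rot [ 0.108 -0.051  0.011]
```

```bash
python3 -m jog '[1.2,1.2,0.4,0,1.2,1.0,0.6,0,0.5,0.5,0.5,0,0,0,0.3,0,0,0,0,0]';python3 go.py .4915 -.0405 .129 94.5
python3 - <<'E'
from h import *
c=cal("side"); crop(c["img"],230,150,110,90,7,"pics/b2.png")
c=cal("top"); crop(c["img"],180,180,110,90,7,"pics/b3.png")
E
```

```text
time: 20.28
tcp_pos: [0.4853, -0.0283, 0.1935]
tcp_rot: [174.1, -3.1, 96.6]
ft_force: [-0.4, -0.1, -1.2]
grip_width: 0.0463
t 20.28 tcp [ 0.4853 -0.0283  0.1935] [174.1  -3.1  96.6] w 0.0463 f [-0.4 -0.1 -1.2]
delta cm [-1.63 -0.18  6.39] at final yaw [-1.26  0.53  6.45] norm 6.59 rows 1.6 rot [ 0.102 -0.057  0.033]
```

View pics/b2.png

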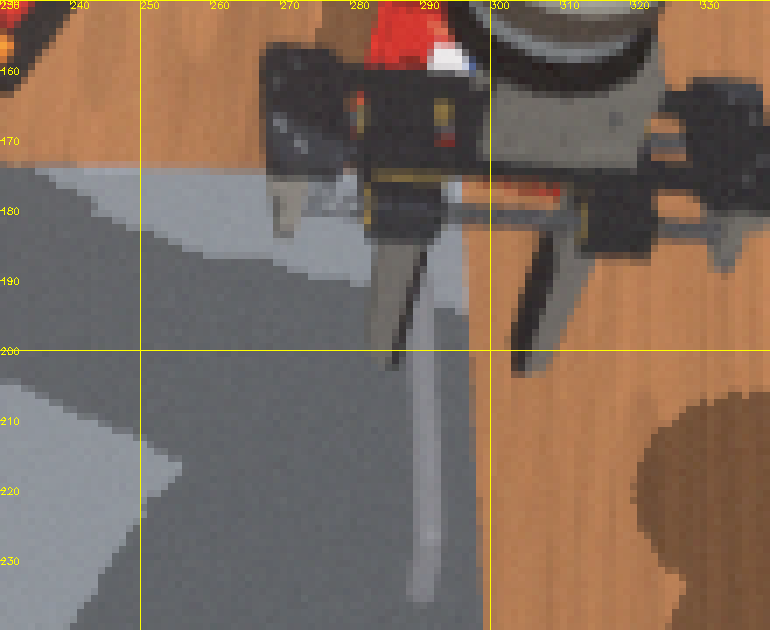

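View pics/b3.png

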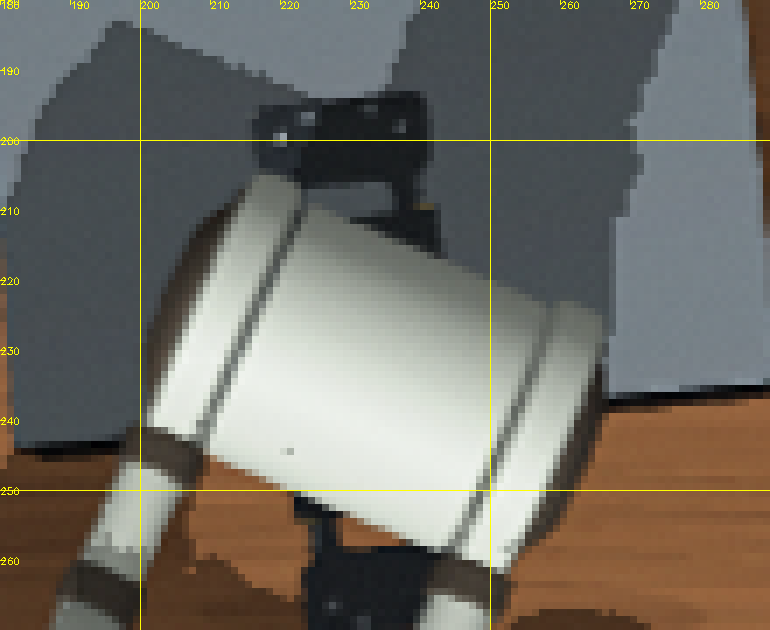

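The open fingers straddle the bar from above (tips at (286,202) and (305,203), bar at x≈290). Descend.

```bash
python3 -m jog '[-1,0,0.5,0.033,-0.5,0,1.2,0,-0.1,0,1.8,0,0,0,1.5,0,0,0,0.6,0,0,0,0.1,0]';python3 go.py .4915 -.0405 .129 94.5
```

```text
time: 20.88
tcp_pos: [0.4939, -0.051, 0.1356]
tcp_rot: [173.9, -3.1, 93.6]
ft_force: [0.1, 0.4, 0.7]
grip_width: 0.0461
t 20.88 tcp [ 0.4939 -0.051   0.1356] [173.9  -3.1  93.6] w 0.0461 f [0.1 0.4 0.7]
delta cm [ 1.02 -0.25  0.69] at final yaw [ 1.06 -0.16  0.66] norm 1.26 rows 0.3 rot [ 0.106 -0.053 -0.018]
```

```bash
python3 -m jog '[0.8,-0.2,0.4,-0.018,0.2,0,0.3,0,0,0,0.1,0]';python3 go.py .4915 -.0405 .129 94.5; python3 -m jog '[0,0,0,0,0,0,0,0,0,0,0.1,0,0,0,0,0,0,0,0,0,0,0,0,0]' 0 20;python3 go.py .4915 -.0405 .129 94.5
python3 - <<'E'
from h import *
c=cal("side"); crop(c["img"],230,150,110,90,7,"pics/b4.png")
E
```

```text
time: 21.13
tcp_pos: [0.4923, -0.0418, 0.1284]
tcp_rot: [173.8, -2.9, 94.5]
ft_force: [0.3, 0.2, -0.4]
grip_width: 0.0463
t 21.13 tcp [ 0.4923 -0.0418  0.1284] [173.8  -2.9  94.5] w 0.0463 f [ 0.3  0.2 -0.4]
delta cm [ 0.14 -0.06 -0.06] at final yaw [ 0.14 -0.07 -0.06] norm 0.17 rows 0.0 rot [ 0.108 -0.051 -0.002]
time: 21.63
tcp_pos: [0.4965, -0.0415, 0.1304]
tcp_rot: [173.2, -2.8, 94.6]
ft_force: [5.2, 2.2, -3.1]
grip_width: 0.0116
t 21.63 tcp [ 0.4965 -0.0415  0.1304] [173.2  -2.8  94.6] w 0.0116 f [ 5.2  2.2 -3.1]
delta cm [ 0.13 -0.5   0.08] at final yaw [ 0.14 -0.49  0.14] norm 0.52 rows 0.1 rot [ 0.119 -0.049 -0.002]
```

View pics/b4.png

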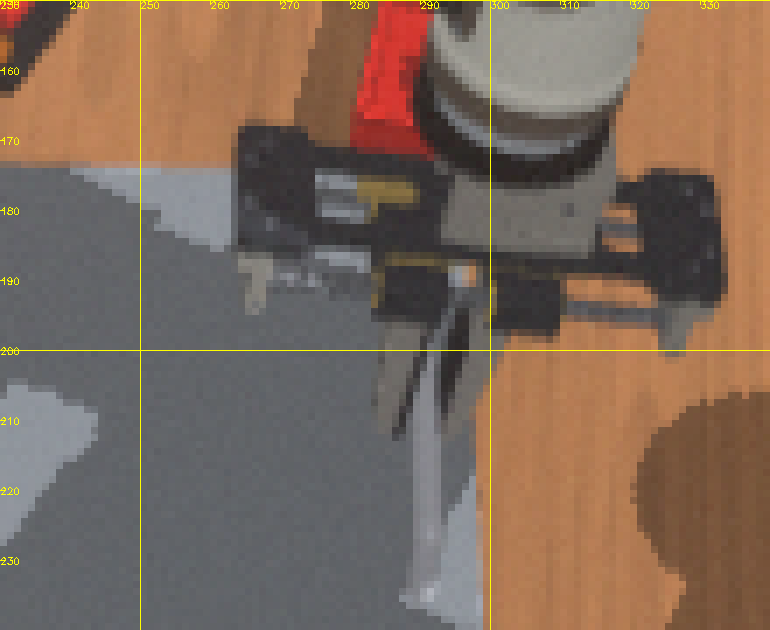

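The fingers have the bar (width 11.6 mm). I'll compute arc steps in tool axes next.

```bash
cat > arc.py <<'E'
import sys
from h import *
from scipy.optimize import minimize_scalar
# arc.py step_rad n : estimate lid angle from grasp point, list next rows in tool axes (cm)
H=np.array([.716,-.0228,.1]); ex=np.array([np.cos(.0782),np.sin(.0782),0]); ez=np.array([0,0,1.])
bar=lambda a:H-(.225*np.cos(a)-.048*np.sin(a))*ex+(.225*np.sin(a)+.048*np.cos(a))*ez
s=state(); R=Ro.from_euler('xyz',s["tcp_rot"],degrees=True).as_matrix()
g=s["tcp_pos"]-.0187*R[:,2]
v=g-H; a=np.arctan2(v[2],-v@ex)-np.arctan2(.048,.225)
print("t",round(s["time"],2),"grasp",g.round(4),"rot",s["tcp_rot"].round(1),"radius",np.hypot(v[2],v@ex).round(4),"lid~",a.round(3),"w",round(s["grip_width"],4),"f",s["ft_force"].round(1),"qd max",abs(s["qd"]).max().round(2))
st=float(sys.argv[1])
for i in range(int(sys.argv[2])): print((R.T@(bar(a+st*(i+1))-bar(a+st*i))*100).round(2))
E
python3 arc.py .05 8
```

```text
t 21.68 grasp [ 0.4943 -0.0426  0.1489] rot [173.2  -2.8  94.6] radius 0.2279 lid~ 0.006 w 0.0113 f [ 6.2  2.1 -3.7] qd max 0.28
[ 0.05  0.4  -1.08]
[ 0.05  0.46 -1.05]
[ 0.05  0.51 -1.03]
[ 0.05  0.56 -1.  ]
[ 0.05  0.61 -0.97]
[ 0.05  0.66 -0.94]
[ 0.05  0.7  -0.91]
[ 0.05  0.75 -0.87]
```

```bash
python3 -m jog '[0,0.2,-0.6,0,0.05,0.4,-1,0,0.05,0.46,-1.05,0,0.05,0.51,-1.03,0,0.05,0.56,-1,0,0.05,0.6,-0.97,0]' - 20; python3 arc.py .05 8
```

```text
time: 22.18
tcp_pos: [0.5184, -0.0397, 0.192]
tcp_rot: [173.2, -2.9, 94.5]
ft_force: [7.4, 0.2, -7.2]
grip_width: 0.0115
t 22.18 grasp [ 0.5162 -0.0408  0.2106] rot [173.2  -2.9  94.5] radius 0.229 lid~ 0.294 w 0.0115 f [ 7.4  0.2 -7.2] qd max 18.43
[ 0.05  0.69 -0.92]
[ 0.05  0.74 -0.88]
[ 0.05  0.78 -0.84]
[ 0.04  0.82 -0.8 ]
[ 0.04  0.86 -0.76]
[ 0.04  0.9  -0.72]
[ 0.04  0.93 -0.67]
[ 0.04  0.97 -0.62]
```

```bash
python3 -m jog '[0.05,0.69,-0.92,0,0.05,0.74,-0.88,0,0.05,0.78,-0.84,0,0.04,0.82,-0.8,0,0.04,0.86,-0.76,0,0.04,0.9,-0.72,0,0.04,0.9,-0.65,0]' - 20; python3 arc.py .05 8
```

```text
time: 22.77
tcp_pos: [0.5713, -0.0353, 0.2603]
tcp_rot: [173.2, -2.8, 94.5]
ft_force: [3.7, -1.5, -8.7]
grip_width: 0.0114
t 22.77 grasp [ 0.5691 -0.0364  0.2788] rot [173.2  -2.8  94.5] radius 0.2318 lid~ 0.671 w 0.0114 f [ 3.7 -1.5 -8.7] qd max 23.28
[ 0.03  0.98 -0.6 ]
[ 0.03  1.01 -0.55]
[ 0.03  1.04 -0.5 ]
[ 0.03  1.06 -0.44]
[ 0.02  1.08 -0.39]
[ 0.02  1.1  -0.34]
[ 0.02  1.12 -0.28]
[ 0.02  1.13 -0.22]
```

```bash
python3 -m jog '[0.03,0.98,-0.55,0,0.03,1.0,-0.5,0,0.03,1.0,-0.45,0,0.02,0.9,-0.35,0,0.02,0.6,-0.2,0,0.02,0.3,-0.1,0]' - 20; python3 -m jog '[0,0,0,0,0,0,0,0]'; python3 arc.py .05 3
python3 - <<'E'
from h import *
c=cal("side"); cv2.imwrite("pics/c1raw.png",c["img"][...,::-1]); crop(c["img"],195,120,125,100,6,"pics/c1.png")
c=cal("top"); cv2.imwrite("pics/c2raw.png",c["img"][...,::-1]);crop(c["img"],170,130,130,110,6,"pics/c2.png")
E
```

```text
time: 23.27
tcp_pos: [0.615, -0.0317, 0.2911]
tcp_rot: [174.1, -2.7, 94.5]
ft_force: [-0.7, -2.0, -4.1]
grip_width: 0.0113
time: 23.43
tcp_pos: [0.6148, -0.0318, 0.291]
tcp_rot: [174.2, -2.7, 94.5]
ft_force: [-0.2, 0.0, -3.5]
grip_width: 0.0112
t 23.43 grasp [ 0.613  -0.0328  0.3096] rot [174.2  -2.7  94.5] radius 0.2337 lid~ 0.902 w 0.0112 f [-0.2  0.  -3.5] qd max 0.44
[ 0.02  1.09 -0.37]
[ 0.02  1.1  -0.32]
[ 0.02  1.12 -0.26]
```

View pics/c1.png

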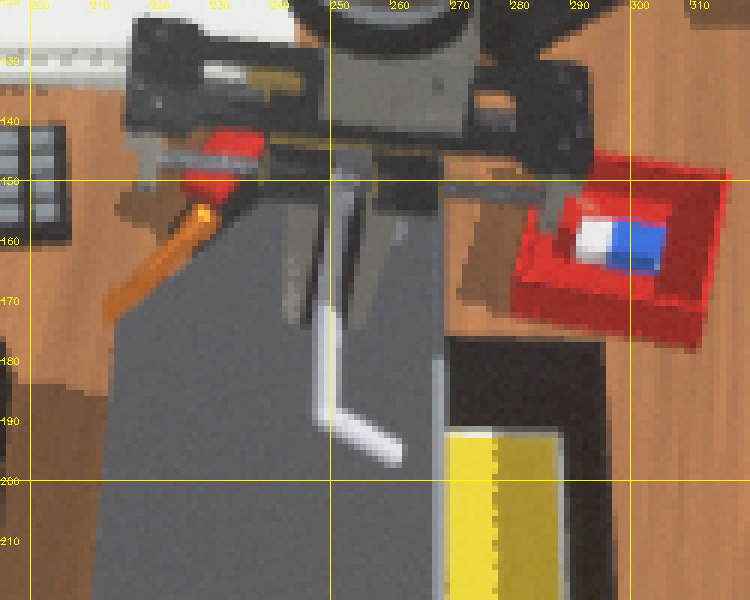

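View pics/c2.png

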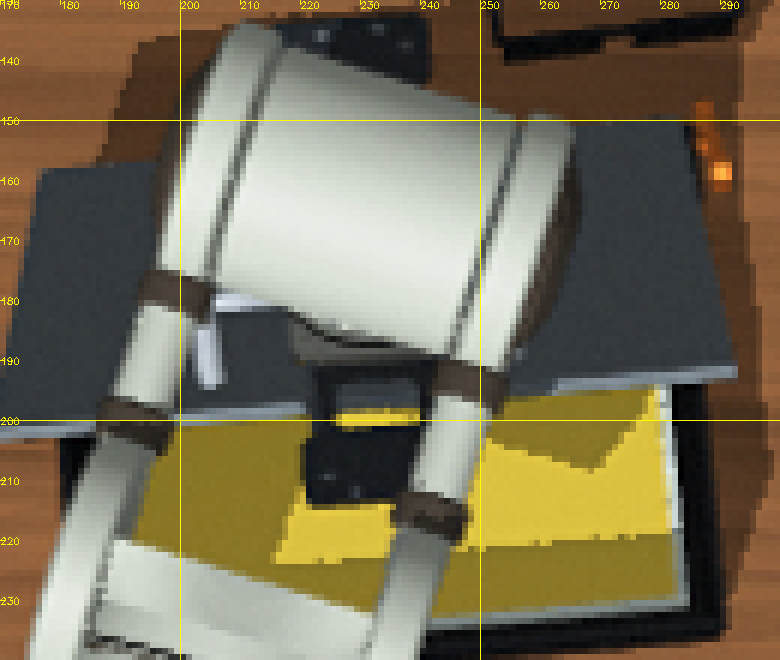

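Run:
```python
import cv2
from h import *
t=cv2.imread("pics/c2raw.png")[...,::-1]; s=cv2.imread("pics/c1raw.png")[...,::-1]
crop(t,272,142,25,60,10,"pics/c3.png")
crop(s,205,145,40,40,15,"pics/c4.png")
```

```text
(no output)
```

View pics/c3.png

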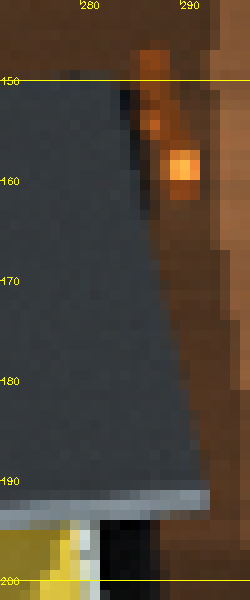

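View pics/c4.png

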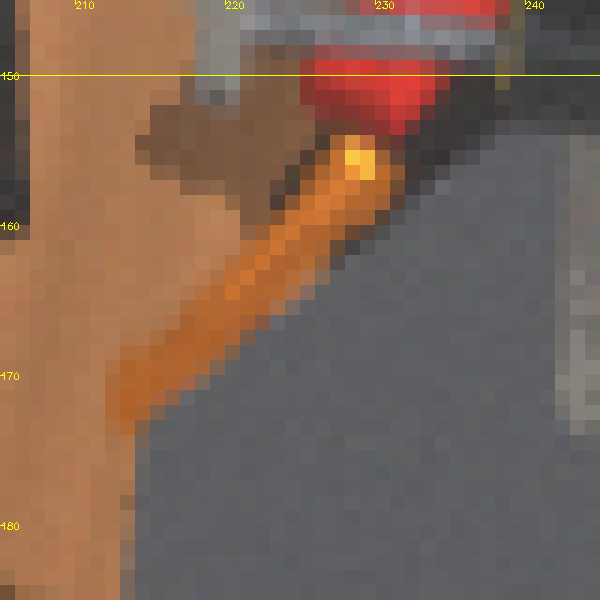

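```bash
cat > fit.py <<'E'
from h import *
np.set_printoptions(precision=2,suppress=True)
t=cal("top"); s=cal("side")
ex=np.array([np.cos(.0782),np.sin(.0782),0]); ey=np.array([-ex[1],ex[0],0]); ez=np.array([0,0,1.])
H=np.array([.714,-.0228,.1])
def P(a,r,y,n): return H+r*(-np.cos(a)*ex+np.sin(a)*ez)+n*(np.sin(a)*ex+np.cos(a)*ez)+y*ey
for a in (.8,.85,.9,.95,1.,1.05,1.1):
    print(a,"lid top/under corner T",proj(t,P(a,.25,-.16,.008)),proj(t,P(a,.25,-.16,0)),"S",proj(s,P(a,.25,-.16,.008)),"| arm tip T",proj(t,P(a,.085,-.172,0)),"top edge",proj(t,P(a,.085,-.172,.006)),"low",proj(t,P(a,.085,-.172,-.006)),"S",proj(s,P(a,.085,-.172,0)))
print("lid r85 side: ",[proj(s,P(a,.12,-.16,.008)) for a in (.8,.9,1.,1.1)])
print("hinge pts: lid corner T,S",proj(t,P(1,0,-.16,.008)),proj(s,P(1,0,-.16,.008)))
E
python3 fit.py
```

```text
0.8 lid top/under corner T [293.43 198.32] [293.48 200.82] S [273.97 132.29] | arm tip T [290.95 166.38] top edge [290.91 164.6 ] low [290.99 168.14] S [236.   157.89]
0.85 lid top/under corner T [293.31 194.24] [293.38 196.84] S [270.8  130.09] | arm tip T [290.92 165.1 ] top edge [290.86 163.27] low [290.97 166.93] S [234.97 157.21]
0.9 lid top/under corner T [293.17 189.99] [293.26 192.7 ] S [267.46 127.99] | arm tip T [290.87 163.78] top edge [290.81 161.9 ] low [290.94 165.67] S [233.9  156.56]
0.95 lid top/under corner T [293.   185.58] [293.11 188.39] S [263.94 125.99] | arm tip T [290.82 162.43] top edge [290.75 160.49] low [290.9  164.36] S [232.78 155.95]
1.0 lid top/under corner T [292.8  181.04] [292.92 183.94] S [260.26 124.12] | arm tip T [290.76 161.04] top edge [290.68 159.06] low [290.85 163.02] S [231.62 155.38]
1.05 lid top/under corner T [292.57 176.38] [292.71 179.36] S [256.43 122.37] | arm tip T [290.7  159.63] top edge [290.6  157.61] low [290.8  161.64] S [230.42 154.84]
1.1 lid top/under corner T [292.31 171.61] [292.47 174.65] S [252.47 120.75] | arm tip T [290.62 158.19] top edge [290.51 156.14] low [290.73 160.24] S [229.18 154.34]
lid r85 side:  [array([242.  , 153.99]), array([238.82, 152.19]), array([235.39, 150.61]), array([231.74, 149.26])]
hinge pts: lid corner T,S [283.65 149.01] [214.91 172.42]
```

Lid corner in the top view (strip rows 191–193 at x≈292) fits lid ≈0.89 rad, in agreement with the kinematic 0.90. The arm fits ≈1.03 (top 1.05, side 0.98–1.03). Raise by about 0.13 rad.

```bash
python3 -m jog '[0.02,0.6,-0.2,0,0.02,0.8,-0.27,0,0.02,0.8,-0.24,0,0.01,0.5,-0.15,0,0.01,0.25,-0.07,0,0,0,0,0,0,0,0,0]' - 20; python3 arc.py .02 2
python3 - <<'E'
from h import *
c=cal("side"); crop(c["img"],205,135,40,40,15,"pics/d1.png")
c=cal("top"); crop(c["img"],265,140,32,60,10,"pics/d2.png")
E
```

```text
time: 24.22
tcp_pos: [0.6434, -0.0294, 0.3042]
tcp_rot: [174.3, -2.8, 94.5]
ft_force: [-0.6, -1.6, -3.3]
grip_width: 0.0112
t 24.22 grasp [ 0.6417 -0.0304  0.3228] rot [174.3  -2.8  94.5] radius 0.235 lid~ 1.037 w 0.0112 f [-0.6 -1.6 -3.3] qd max 0.36
[ 0.01  0.45 -0.1 ]
[ 0.01  0.45 -0.09]
```

View pics/d1.png

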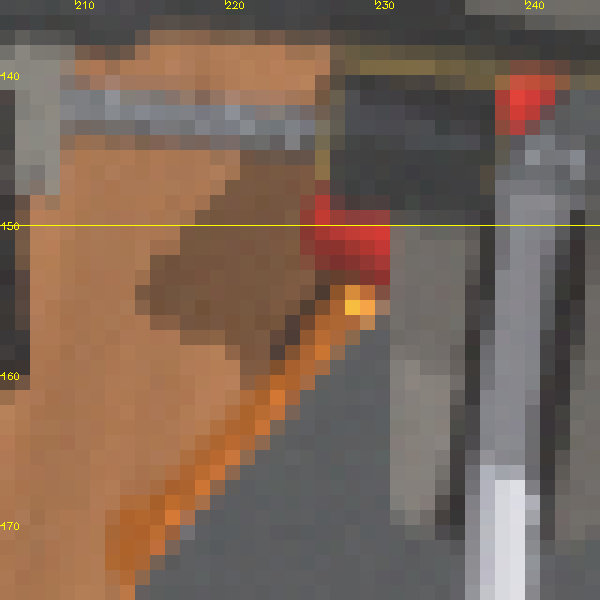

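View pics/d2.png

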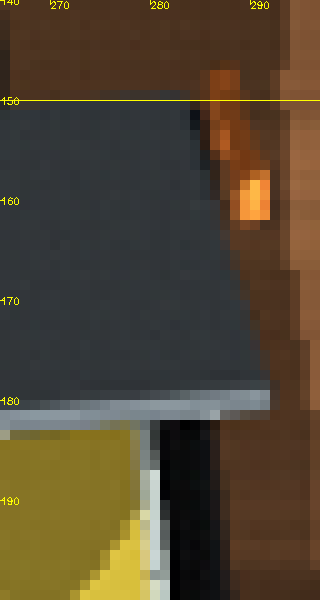

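In the side view the lid edge ((213,174)→(230,156)) is now nearly parallel to the arm. I'll fit the arm's silhouette in the first pictures for a sharper check.

Run:
```python
from h import *
from fit import P,t,s
import itertools
from scipy.optimize import minimize
for n,c,(x0,y0,x1,y1) in (("side",s,(205,148,235,180)),("top",t,(280,142,296,168))):
    img=cv2.imread(f"pics/{n}0_raw.png"); h=cv2.cvtColor(img,cv2.COLOR_BGR2HSV)
    m=((h[...,0]>=8)&(h[...,0]<=22)&(h[...,1]>(185 if n=="side" else 190))&(h[...,2]>(150 if n=="side" else 100))).astype(np.uint8)
    z=np.zeros_like(m); z[y0:y1,x0:x1]=m[y0:y1,x0:x1]
    k,l,st,_=cv2.connectedComponentsWithStats(z); j=1+np.argmax(st[1:,4]); M=cv2.resize((l==j).astype(np.float32)[y0:y1,x0:x1],None,fx=8,fy=8,interpolation=cv2.INTER_NEAREST)
    print(n,st[j])
    def ren(a,du,dv):
        pts=np.array([proj(c,P(a,r,y,q)) for r,y,q in itertools.product((0,.085),(-.175,-.169),(-.006,.006))])+[.0+du-x0,dv-y0]
        o=np.zeros(M.shape,np.uint8); cv2.fillConvexPoly(o,cv2.convexHull((pts*8).astype(np.int32)),1)
        ctr=np.array([proj(c,P(a,0,-.172,0))])[0]+[du-x0,dv-y0]; cv2.circle(o,tuple((ctr*8).astype(int)),int(.009*8*c["fx"]/1.4),1,-1); return o
    for a in np.arange(.9,1.13,.03):
        best=max((( (np.minimum(ren(a,du,dv),M).sum()/np.maximum(ren(a,du,dv),M).sum()),du,dv) for du in np.arange(-3.5,2.6,.5) for dv in np.arange(-2,2.6,.5)))
        print(round(a,2),np.round(best,3))
```

```text
0.8 lid top/under corner T [293.43 198.32] [293.48 200.82] S [273.97 132.29] | arm tip T [290.95 166.38] top edge [290.91 164.6 ] low [290.99 168.14] S [236.   157.89]
0.85 lid top/under corner T [293.31 194.24] [293.38 196.84] S [270.8  130.09] | arm tip T [290.92 165.1 ] top edge [290.86 163.27] low [290.97 166.93] S [234.97 157.21]
0.9 lid top/under corner T [293.17 189.99] [293.26 192.7 ] S [267.46 127.99] | arm tip T [290.87 163.78] top edge [290.81 161.9 ] low [290.94 165.67] S [233.9  156.56]
0.95 lid top/under corner T [293.   185.58] [293.11 188.39] S [263.94 125.99] | arm tip T [290.82 162.43] top edge [290.75 160.49] low [290.9  164.36] S [232.78 155.95]
1.0 lid top/under corner T [292.8  181.04] [292.92 183.94] S [260.26 124.12] | arm tip T [290.76 161.04] top edge [290.68 159.06] low [290.85 163.02] S [231.62 155.38]
1.05 lid top/under corner T [292.57 176.38] [292.71 179.36] S [256.43 122.37] | arm tip T [290.7  159.63] top edge [290.6  157.61] low [290.8  161.64] S [230.42 154.84]
1.1 lid top/under corner T [292.31 171.61] [292.47 174.65] S [252.47 120.75] | arm tip T [290.62 158.19] top edge [290.51 156.14] low [290.73 160.24] S [229.18 154.34]
lid r85 side:  [array([242.  , 153.99]), array([238.82, 152.19]), array([235.39, 150.61]), array([231.74, 149.26])]
hinge pts: lid corner T,S [283.65 149.01] [214.91 172.42]
side [213 155  19  19  76]
0.9 [ 0.56 -3.    0.5 ]
0.93 [ 0.58 -2.5   0.5 ]
0.96 [ 0.6 -2.   0.5]
0.99 [ 0.62 -2.    1.  ]
1.02 [ 0.63 -1.5   1.  ]
1.05 [ 0.62 -1.5   1.5 ]
1.08 [ 0.6 -1.5  1.5]
1.11 [ 0.56 -1.5   2.  ]
top [286 147   6  15  44]
0.9 [ 0.52 -0.5  -1.5 ]
0.93 [ 0.54 -0.5  -1.5 ]
0.96 [ 0.56 -0.5  -1.5 ]
0.99 [ 0.57 -0.5  -1.  ]
1.02 [ 0.58 -0.5  -1.  ]
1.05 [ 0.58 -0.5  -1.  ]
1.08 [ 0.56 -1.   -1.5 ]
1.11 [ 0.57 -1.   -1.  ]
```

The arm fits 1.02–1.04 rad in both views and the lid is at 1.02–1.04. Final look before handing in.

```bash
python3 -m jog '[0,0,0,0,0,0,0,0,0,0,0,0]'; python3 arc.py .02 1
python3 - <<'E'
from h import *
for n in("side","top"):
    c=cal(n); cv2.imwrite(f"pics/e_{n}.png",cv2.resize(c["img"][...,::-1],(800,600),interpolation=cv2.INTER_CUBIC))
E
python3 arc.py .02 1
```

```text
time: 24.67
tcp_pos: [0.6428, -0.0295, 0.304]
tcp_rot: [174.3, -2.8, 94.5]
ft_force: [-0.6, -1.0, -5.1]
grip_width: 0.0111
t 24.67 grasp [ 0.641  -0.0305  0.3226] rot [174.3  -2.8  94.5] radius 0.235 lid~ 1.034 w 0.0111 f [-0.6 -1.  -5.1] qd max 0.33
[ 0.01  0.45 -0.1 ]
t 24.77 grasp [ 0.641  -0.0305  0.3225] rot [174.3  -2.8  94.5] radius 0.235 lid~ 1.034 w 0.0114 f [-1.  -1.1 -3.2] qd max 0.1
[ 0.01  0.45 -0.1 ]
```

View pics/e_side.png

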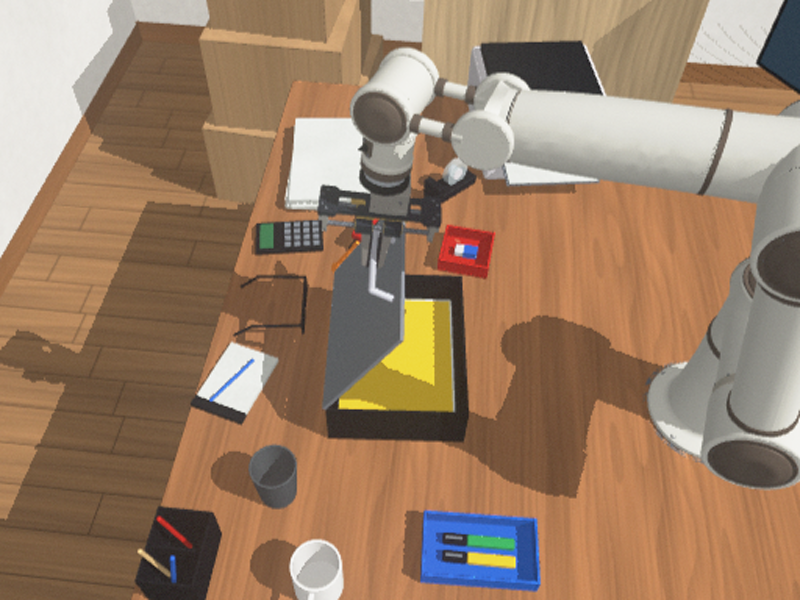

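View pics/e_top.png

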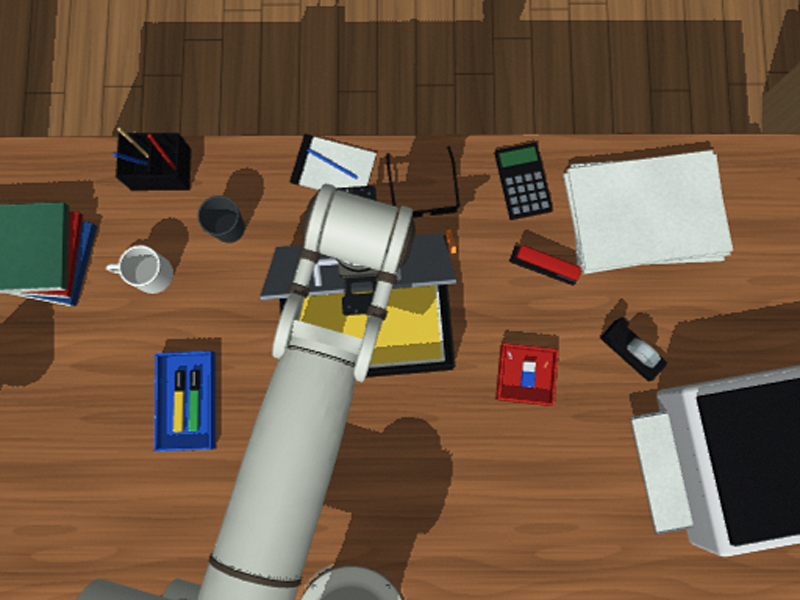

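Pens are in the blue tray (top (180,400) and (195,400)), eraser is in the red one (527,373), and the bystanders and set arm look unmoved. The lid is held still, so I hand in.

```bash
python3 -c "
from workcell import close_job
print(close_job())"
```

```text
the job is handed in; nothing more can be done
None
```

Both highlighters are in the blue pen tray and the eraser is in the red tray. The lid is raised in line with the orange set arm, and I handed the job in at about 24.8 s with the gripper still holding the bar.

- **Lid angle:** the lid was at about 1.03 rad from the arm's position and about 1.02 rad from the top camera.
- **Set arm angle:** it came out at 1.02–1.04 rad from the silhouette fits. Single-point readings of its tip spread more widely, from 0.98 to 1.05 rad, still within the 0.08 rad limit.
- **Last checks:** the arm was at rest, with the bar gripped at 11 mm width. The set arm and the other things on the desk looked unmoved in both pictures. Nothing failed.
- **Small drift:** the tool picked up a tilt of up to 8° during the moves, which did no harm to the grasps or placings.

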